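# Set the air regulator to the set hand and lock it

### The job

Set the air pressure for the paste dispenser: turn the black knob on top of the regulator until the gauge's black needle stands on the set hand (the forked dark-steel pointer), then screw the metal lock ring below the knob clockwise until it is tight, so that the setting cannot creep. Leave the loose things round the air set where they are, and let go at the end.

Things in the scene. Friction and masses are not known exactly. Their poses are not given: they have to be found in the camera images.
- air_set: Bench air set, fixed: plate 172 x 215 mm, filter-regulator on a bracket, tilted gauge in front of it, white air receiver at its left (top at 78 mm), copper pipe. Origin on the worktop under the regulator's upright axis; x points away from the gauge, z up. It faces the robot within 0.25 rad. The microscope's boom ends left of and behind it, 290 mm high: pass above or in front of that.
- knob_grip (a point): The regulator's adjusting knob: black, ribbed, round, 42 mm across, 30 mm high, upright axis, a white line on its top; it is the highest part of the air set. This point: on the axis, at half the knob's height (183 mm above the worktop). The knob turns but does not rise; it turns stiffly (about 0.1 N m) and stays where it is left.
- knob (a joint): Turn of the knob in rad, growing clockwise seen from above. Every 1.6 rad of knob moves the needle 1 rad up the scale.
- lock_ring_grip (a point): The lock ring: bare metal, ribbed, 60 mm across, 16 mm high, on the same axis below the knob, 4 to 6 mm under it. This point: on the axis, at half the ring's height (154 to 155 mm above the worktop). Below the ring the black bonnet is narrower (52 mm at most); all else of the air set within 80 mm of the axis is at least 25 mm below this point.
- lock_ring (a joint): Turn of the ring in rad, growing clockwise seen from above (tightening); it sinks 0.8 mm per rad. Starts backed off at 0.2 to 1.2, runs at 0.15 N m and meets its seat at 1.8; from there the torque climbs steeply (0.5 N m at 1.84, 1 N m at 1.88, 2 N m at 1.96) and it stays as tight as left. Tight, it clamps the knob; turning the ring does not move the knob.
- needle_tip (a point): Tip of the gauge's needle: thin, black, 30 mm long from the hub, with a short wide tail, in front of a white round dial 74 mm across with black scale marks. The dial is tilted 45 degrees up, towards the robot. The point's x axis points along the needle away from the hub.
- needle (a joint): Angle of the needle in rad from the scale's zero (lower left), growing clockwise seen from in front of the dial; full scale 4.71.
- set_hand_tip (a point): Outer end of the gauge's set hand: a dark steel pointer, 28 mm long, that opens outwards into a V-shaped fork 14 mm wide just inside the scale marks, behind the needle; it shows the pressure wanted. Its x axis points along the hand away from the hub.
- set_hand (a joint): Angle of the set hand in rad, counted like the needle's. It stands 0.55 to 1.6 above the needle at the start and must be left alone.
- paste_syringe: Bystander: syringe of paste, 100 x 14 mm, lying left of the air set. Origin under its middle.
- flux_bottle: Bystander: small bottle with a needle cap, 30 mm across, 86 mm high, standing left of the air set's receiver. Origin under its middle.
- marker: Bystander: felt marker, 132 x 13 mm, lying left of the air set. Origin under its middle.
- cell_0: Bystander: AA cell, 14 mm across, 51 mm high, standing right of the air set. Origin under its middle.
- cell_1: Bystander: second AA cell, like the first, beside it.

How it is judged:
By the outcome, as a careful person would: the job done as asked, in the order asked, and still so for the second after the job is handed in, with the robot touching nothing.
It also fails if it takes over 61 s, if anything falls off the work surface, if the arm or the gripper's body presses on something with over 40 N, if the wrist force passes 120 N, or if a joint passes its speed limit or range.

### The arm

A 6-joint arm with a two-finger parallel gripper is mounted at the origin on a cart in front of the work surface, level with it; the furniture and walls round the work are solid. World frame = base frame: x ahead of the robot, y to its left, z up, the work surface at z = 0. Lengths are in m, angles in rad, forces in N, time in s.
With the tool pointing down it reaches from about 0.375 to 0.925 m from the base axis. Payload 5.7 kg.
Tool frame: the origin (TCP) lies at the centre of the arm's flange, where the gripper is bolted on; the fingertips stand 182 mm ahead of it and the grasp point (between the pads) lies grip_depth ahead of it (grip_depth is the distance from the TCP to the grasp point, in m); z points along the fingers, y is the direction in which the jaws open and shut (so a half turn about z gives the same grasp; the last joint's range is limited). The gripper opens to 88 mm and grips with 3 to 60 N. Pads are 20 mm wide; open, the fingers measure 115 mm over their backs; the gripper's body (75 mm by 178 mm) begins 61 mm behind the grasp point.
Start: joints at [1.024, 0.359, 1.51, -0, 1.272, -0.115], TCP at [0.251, 0.545, 0.405] pointing down, gripper open.
Joint ranges: [-2.97, 2.97], [-1.01, 2.36], [0.21, 2.38], [-0.96, 4.11], [0.2, 2.71], [-2.98, 2.98]. Speed limits (rad/s): [2.39, 2.39, 3.14, 3.14, 3.14, 3.14].

### API

Orientations are given as [roll, pitch, yaw] about the fixed x, y, z axes, in that order (R = Rz(yaw) Ry(pitch) Rx(roll)).
In Python, from station import sense, capture, calibration, close_job, grip_depth gives the robot as it stands.
- The arm moves only by the tool apply_moves, never from a script. Its argument "increments" is a list of rows, each an object with "delta_pos": the shift along the tool's x, y, z each as a share of 0.03 m, from -1 to 1, a list of three; "twist": the turn, a rotation vector about the tool's x, y, z each as a share of 0.08 rad, from -1 to 1, a list of three. A call has 1 to 20 rows; each row shifts and turns the pose as measured when the row begins, along the tool's axes as they then stand; what a row does not reach is not made up. A row lasts 1/12 s, in which the tool goes at most 41.7 mm and 7.16 degrees, less where a joint would pass 70% of its speed; a pose out of reach is approached as far as the arm can. A call with a number of a shift or a turn outside -1 to 1 is refused whole. A call with a gripper value outside its range is refused whole. "grip" is the finger opening in mm, from 0 to 87.8, set as the call begins (left out, the last holds). The fingers move at their own pace and stop on an object; the grip force is fixed at half the most. Time passes only in rows, so rows that do not move let the fingers close. It gives the time, the measured TCP pose, the force and the opening at its end, in the units of the state.
- sense(): the state, without advancing time (a new reading comes with each control period).
- capture(name): name is "side" or "top" or "wrist"; returns (picture, depth): 400x640x3 uint8, red, green, blue; 400x640 float32, m along the optical axis (not along the pixel's ray), 0 where there is no reading.
- calibration(name): a dict with "intrinsics" (3x3 intrinsics, pixels), "T" (4x4, takes a point from camera to world coordinates). Camera axes: x right, y up, looking along -z (the intrinsics and any distortion apply to the point x, -y, -z); pixel columns grow to the right and rows downward; lengths in m; the calibration is good to about 2 mm. The wrist camera is an equidistant fisheye: a pixel r from the principal point sees the ray r / f radians off the axis. A picture is of the moment at which its call begins: read the wrist's pose just before it. calibration takes no time and is no camera call; for the wrist camera it gives the pose at the moment of the call.
- close_job(): hands the job in, once; it reports no verdict.
The state is a dict: "clock": time; "joint_positions": joint angles; "dq": joint speeds; "joint_efforts": joint torques, N m; "tool_pos": TCP position; "eef_rot": TCP orientation; "wrist_force": force on the tool from outside, world axes, zero at the start; "torque": the same for the moment, N m; "width": opening from 0.0 (shut) to 1.0 (fully open).
Only numpy, scipy, OpenCV 4.12 (cv2) and the standard library are available. Lean on these libraries where they do the work, as an engineer would, in place of code of your own. Each camera call takes 0.05 s, during which the arm holds its last target.

## Working session

There is one attempt and no reset: what is moved stays moved. The work goes in short steps, Python scripts to look and compute and a tool call to move; the robot and the scene stay as the last step left them, time stands still between calls to the robot, and variables do not carry over. Pictures are saved under pics/ and viewed, and the job is handed in when it is done.

Besides the shell and the picture viewer there is one more tool, called after "Request:" in YAML: its name, and indented under it one key for each argument. apply_moves: Moves the arm, as the interface text tells. Its arguments: {"type":"object","properties":{"increments":{"type":"array"},"grip":{"type":"number"}},"required":["increments"]}

```bash
mkdir -p pics; ls
python3 - <<'E'
from station import *
import cv2,numpy as np
print(sense(),grip_depth)
for n in ("side","top","wrist"):
    c=calibration(n);print(n,np.round(c["intrinsics"],1).tolist(),np.round(c["T"],4).tolist(),[k for k in c])
    p,d=capture(n);cv2.imwrite(f"pics/{n}0.png",p[:,:,::-1]);np.save(f"pics/{n}0d.npy",d)
E
```

```text
pics
{'clock': 0.0, 'joint_positions': array([ 1.02391310e+00,  3.59475147e-01,  1.51141353e+00,  9.77723235e-06,
        1.27246998e+00, -1.15110450e-01]), 'dq': array([ 7.07896017e-04, -9.72359048e-04, -6.45645857e-05,  5.10770868e-04,
        5.01905818e-04,  5.67148919e-04]), 'joint_efforts': array([ 1.76224046e-03, -5.15377986e+01, -2.70719969e+01,  6.78310543e-02,
        3.51052126e-02, -2.39660139e-04]), 'tool_pos': array([0.25091615, 0.54462835, 0.40383426]), 'eef_rot': array([-3.13983941e+00, -2.12115257e-04,  2.70981681e+00]), 'wrist_force': array([-0.74179505,  0.4559665 , -0.45237492]), 'torque': array([-0.00852041, -0.00355596,  0.01446581]), 'width': 0.9946188653166667} 0.1633
side [[505.7, 0.0, 314.1], [0.0, 505.7, 191.7], [0.0, 0.0, 1.0]] [[-0.9997, -0.0125, 0.0225, 0.4787], [0.0253, -0.6345, 0.7725, 0.5585], [0.0046, 0.7729, 0.6346, 0.698], [0.0, 0.0, 0.0, 1.0]] ['intrinsics', 'T']
top [[506.2, 0.0, 323.1], [0.0, 506.2, 201.3], [0.0, 0.0, 1.0]] [[0.0107, 0.9922, -0.1242, 0.3099], [-0.9999, 0.0093, -0.0117, -0.1832], [-0.0104, 0.1243, 0.9922, 1.2019], [0.0, 0.0, 0.0, 1.0]] ['intrinsics', 'T']
wrist [[309.7, 0.0, 323.1], [0.0, 309.7, 204.8], [0.0, 0.0, 1.0]] [[0.4194, -0.8702, -0.2587, 0.1804], [0.9078, 0.4019, 0.12, 0.5768], [-0.0005, -0.2852, 0.9585, 0.3835], [0.0, 0.0, 0.0, 1.0]] ['intrinsics', 'T']
```

View pics/side0.png

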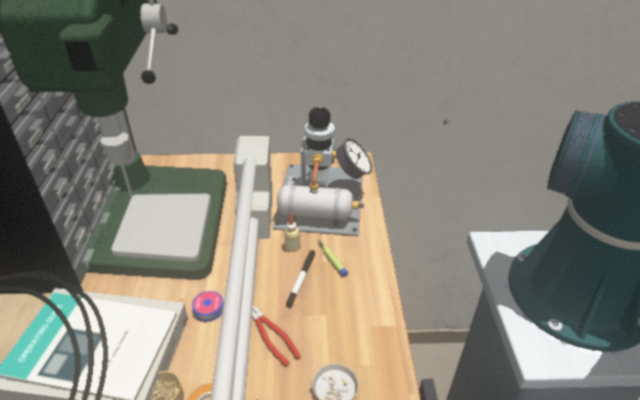

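View pics/top0.png

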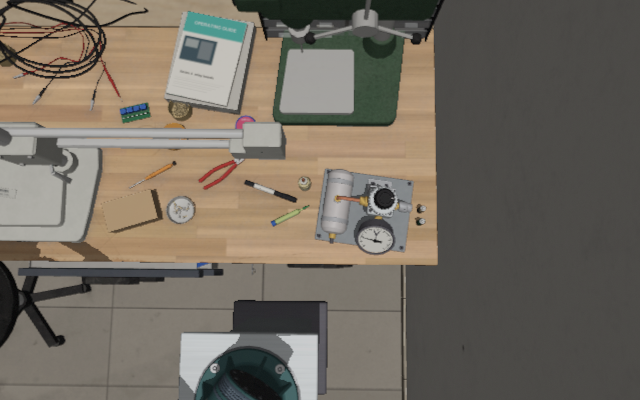

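View pics/wrist0.png

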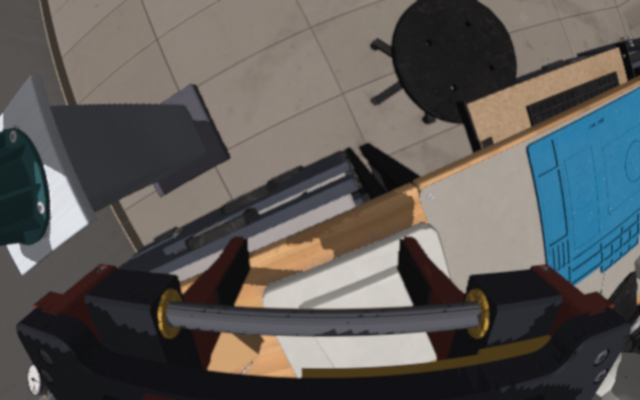

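```bash
cat > h.py <<'E'
import numpy as np,cv2
from station import *
def ray(cal,u,v,fish=False):
    K=cal["intrinsics"];x=(u-K[0,2])/K[0,0];y=(v-K[1,2])/K[1,1]
    if fish:
        r=np.hypot(x,y);s=np.sin(r)/max(r,1e-9);d=np.array([x*s,-y*s,-np.cos(r)])
    else: d=np.array([x,-y,-1.])
    T=cal["T"];return T[:3,3],T[:3,:3]@d
def onz(cal,u,v,z,fish=False):
    o,d=ray(cal,u,v,fish);return o+d*(z-o[2])/d[2]
def proj(cal,P,fish=False):
    T=cal["T"];K=cal["intrinsics"];p=T[:3,:3].T@(np.asarray(P)-T[:3,3]);x,y,z=p[0],-p[1],-p[2]
    if fish:
        r=np.hypot(x,y);th=np.arctan2(r,z);x,y,z=x/r*th,y/r*th,1
    return K[0,0]*x/z+K[0,2],K[1,1]*y/z+K[1,2]
E
python3 - <<'E'
from h import *
for n,(r0,r1,c0,c1) in dict(top=(160,265,310,440),side=(95,245,270,385)).items():
    p=cv2.imread(f"pics/{n}0.png");d=np.load(f"pics/{n}0d.npy")
    cv2.imwrite(f"pics/{n}0z.png",cv2.resize(p[r0:r1,c0:c1],None,fx=5 if n=='top' else 4,fy=5 if n=='top' else 4,interpolation=cv2.INTER_CUBIC)[:600,:800])
    print(n,d[r0:r1,c0:c1].min())
c=calibration("top");d=np.load("pics/top0d.npy")
o=[]
for u,v in [(384,199),(384,195),(384,203),(380,199),(388,199),(375,236)]:
    a,b=ray(c,u,v);print(u,v,np.round(a+b*d[v,u],4))
print(onz(c,384,199,.198))
c=calibration("side");d=np.load("pics/side0d.npy")
for u,v in [(319,112),(318,126),(354,158)]:
    a,b=ray(c,u,v);print(u,v,np.round(a+b*d[v,u],4))
E
```

```text
top 0.0
side 0.0
384 199 [ 0.4413 -0.293   0.1976]
384 195 [ 0.4494 -0.293   0.1975]
384 203 [ 0.4331 -0.2928  0.199 ]
380 199 [ 0.4414 -0.2851  0.1967]
388 199 [ 0.4416 -0.3011  0.1964]
375 236 [ 0.3726 -0.2834  0.1042]
[ 0.44128366 -0.29291006  0.198     ]
319 112 [ 0.4454 -0.2916  0.1984]
318 126 [ 0.4476 -0.2767  0.1761]
354 158 [ 0.3749 -0.2672  0.1061]
```

Run:
```python
from h import *
c=calibration("top");d=np.load("pics/top0d.npy")
g=[]
for v in range(165,262):
  for u in range(310,440):
    a,b=ray(c,u,v);P=a+b*d[v,u]
    if d[v,u]>0 and P[2]>0.185 and P[2]<.21:g.append((*P,u,v))
g=np.array(g);print(len(g),g.mean(0),g.min(0),g.max(0))
print(cv2.minEnclosingCircle(g[:,:2].astype(np.float32)))
```

```text
329 [ 4.42878269e-01 -2.94366668e-01  1.96602739e-01  3.84653495e+02
  1.98310030e+02] [ 4.23427935e-01 -3.16085873e-01  1.85111776e-01  3.74000000e+02
  1.88000000e+02] [ 4.64510894e-01 -2.74113423e-01  2.03201095e-01  3.95000000e+02
  2.08000000e+02]
((0.44372475147247314, -0.29473164677619934), 0.021477632224559784)
```

View pics/top0z.png

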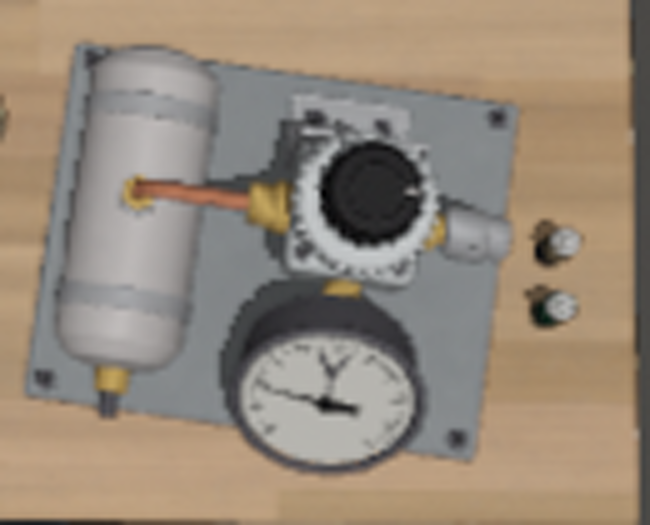

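View pics/side0z.png

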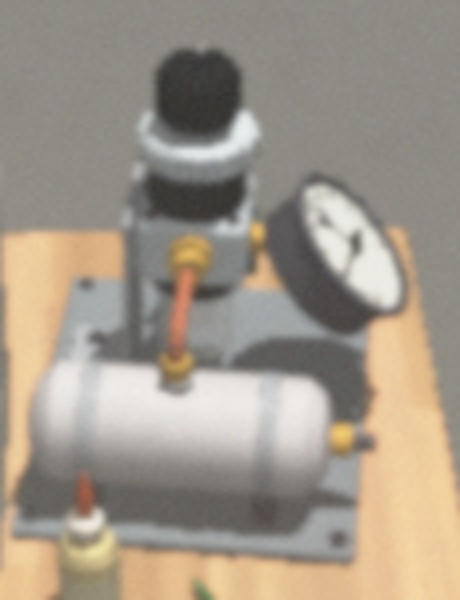

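Request:
apply_moves:
  increments:
    - {"delta_pos": [0,0,-1],"twist": [0,0,0]}
    - {"delta_pos": [0,0,-1],"twist": [0,0,0]}
    - {"delta_pos": [0,0,-1],"twist": [0,0,0]}
    - {"delta_pos": [0,0,-1],"twist": [0,0,0]}
    - {"delta_pos": [-0.9,-0.9,0],"twist": [0,0,0]}
    - {"delta_pos": [-0.9,-0.9,0],"twist": [0,0,0]}
    - {"delta_pos": [-0.9,-0.9,0],"twist": [0,0,0]}
    - {"delta_pos": [-0.9,-0.9,0],"twist": [0,0,0]}
    - {"delta_pos": [-0.9,-0.9,0],"twist": [0,0,0]}
    - {"delta_pos": [-0.9,-0.9,0],"twist": [0,0,0]}
    - {"delta_pos": [-0.9,-0.9,0],"twist": [0,0,0]}
    - {"delta_pos": [-0.9,-0.9,0],"twist": [0,0,0]}
    - {"delta_pos": [-0.9,-0.9,0],"twist": [0,0,0]}
    - {"delta_pos": [-0.9,-0.9,0],"twist": [0,0,0]}
    - {"delta_pos": [-0.9,-0.9,0],"twist": [0,0,0]}
    - {"delta_pos": [-0.9,-0.9,0],"twist": [0,0,0]}

```text
clock: 1.48
tool_pos: [0.412, 0.1033, 0.5269]
eef_rot: [-3.136, -0.001, 2.724]
wrist_force: [0.3, 0.9, 0.2]
width: 0.999
```

Request:
apply_moves:
  increments:
    - {"delta_pos": [-0.53,-0.97,0],"twist": [0,0,0]}
    - {"delta_pos": [-0.53,-0.97,0],"twist": [0,0,0]}
    - {"delta_pos": [-0.53,-0.97,0],"twist": [0,0,0]}
    - {"delta_pos": [-0.53,-0.97,0],"twist": [0,0,0]}
    - {"delta_pos": [-0.53,-0.97,0],"twist": [0,0,0]}
    - {"delta_pos": [-0.53,-0.97,0],"twist": [0,0,0]}
    - {"delta_pos": [-0.53,-0.97,0],"twist": [0,0,0]}
    - {"delta_pos": [-0.53,-0.97,0],"twist": [0,0,0]}
    - {"delta_pos": [-0.53,-0.97,0],"twist": [0,0,0]}
    - {"delta_pos": [-0.53,-0.97,0],"twist": [0,0,0]}
    - {"delta_pos": [-0.53,-0.97,0],"twist": [0,0,0]}
    - {"delta_pos": [-0.5,-0.9,0],"twist": [0,0,0]}
    - {"delta_pos": [0,0,1],"twist": [0,0,-1]}
    - {"delta_pos": [0,0,1],"twist": [0,0,-1]}
    - {"delta_pos": [0,0,1],"twist": [0,0,-1]}
    - {"delta_pos": [0,0,0.5],"twist": [0,0,-1]}
    - {"delta_pos": [0,0,0],"twist": [0,0,-1]}
    - {"delta_pos": [0,0,0],"twist": [0,0,0]}

```text
clock: 2.98
tool_pos: [0.4404, -0.3227, 0.4161]
eef_rot: [-3.135, -0.003, 3.129]
wrist_force: [0.3, 0.0, 0.5]
width: 0.998
```

Run:
```python
from h import *
s=sense();print(s["joint_positions"],s["tool_pos"],s["eef_rot"])
c=calibration("wrist");p,d=capture("wrist");np.savez("pics/w1.npz",p=p,d=d,K=c["intrinsics"],T=c["T"])
cv2.imwrite("pics/w1.png",p[:,:,::-1])
```

```text
[-0.75659945  0.27018766  1.6127995  -0.00672321  1.25619454 -2.31250229] [ 0.44038417 -0.32272488  0.4161361 ] [-3.13525088e+00 -2.54954558e-03  3.12876380e+00]
```

View pics/w1.png

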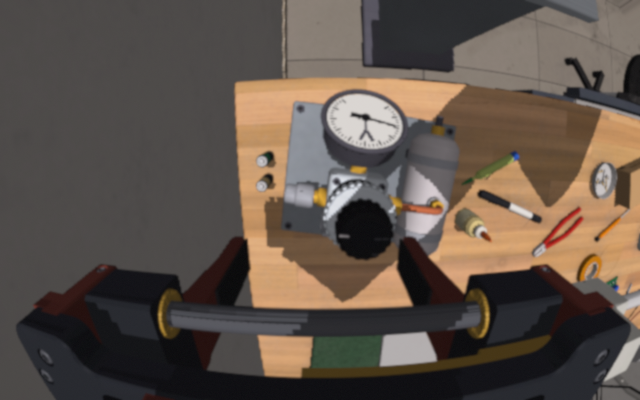

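```bash
cat >> h.py <<'E'
def rect(p,cal,C,n,name,S=6.0,R=45):
    """resample dial plane (centre C, normal n) to an upright picture, S px per mm"""
    up=np.array([0,0,1.])-n*n[2];up/=np.linalg.norm(up);rt=np.cross(up,n)
    N=int(2*R*S);m=np.zeros((N,N,2),np.float32)
    for i in range(N):
        for j in range(N):
            m[i,j]=proj(cal,C+rt*(j-N/2)/S/1e3-up*(i-N/2)/S/1e3,True)
    q=cv2.remap(p,m,None,cv2.INTER_CUBIC);cv2.imwrite(name,q[:,:,::-1]);return q
E
python3 - <<'E'
from h import *
z=np.load("pics/w1.npz");c=dict(intrinsics=z["K"],T=z["T"]);p=z["p"];d=z["d"]
print(onz(c,364,229,.198,True))
# dial white mask
g=cv2.cvtColor(p,cv2.COLOR_RGB2HSV);m=((g[...,2]>190)&(g[...,1]<50)).astype(np.uint8);m[:85]=0;m[160:]=0;m[:,:320]=0;m[:,410:]=0
v,u=np.nonzero(m);P=[]
for a,b in zip(u,v):
    if d[b,a]>0:
        o,r=ray(c,a,b,True);r=r/abs((c["T"][:3,:3].T@r)[2]);P.append(o+r*d[b,a])
P=np.array(P);C=np.median(P,0);P=P[np.linalg.norm(P-C,axis=1)<.05]
C=P.mean(0);n=np.linalg.svd(P-C)[2][2];n*=np.sign(n[2]);print(len(P),C,n,(P-C)@n and 0 if False else np.std((P-C)@n))
h=cv2.convexHull(np.stack([u,v],1).astype(np.int32));e=cv2.fitEllipse(h);print(e)
o,r=ray(c,*e[0],True);Cd=o+r*((C-o)@n)/(r@n);print("dial centre",Cd)
np.savez("pics/dial.npz",C=Cd,n=n)
rect(p,c,Cd,n,"pics/w1r.png")
E
```

```text
[ 0.43872867 -0.29644274  0.198     ]
2358 [ 0.36601504 -0.28508944  0.09677877] [-0.70225039  0.09501423  0.70556126] 0.0005360119887059092
((364.2870788574219, 120.9068374633789), (50.671897888183594, 75.0589828491211), 105.81128692626953)
dial centre [ 0.36752024 -0.28479723  0.09823756]
```

View pics/w1r.png

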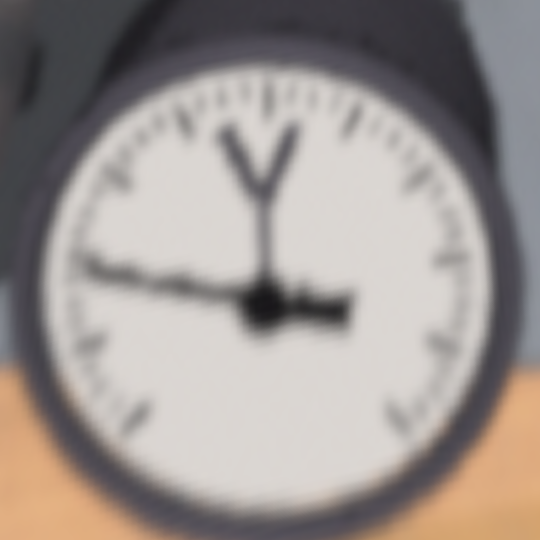

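Request:
apply_moves:
  increments:
    - {"delta_pos": [0,0.5,0],"twist": [0,0,-1]}
    - {"delta_pos": [0,0.4,0],"twist": [0,0,-1]}
    - {"delta_pos": [0,0,0],"twist": [0,0,-1]}
    - {"delta_pos": [0,0,0],"twist": [0,0,-1]}
    - {"delta_pos": [0,0,0],"twist": [0,0,-1]}
    - {"delta_pos": [0,0,0],"twist": [0,0,-1]}
    - {"delta_pos": [0,0,0],"twist": [0,0,-1]}
    - {"delta_pos": [0,0,0],"twist": [0,0,-1]}
    - {"delta_pos": [0,0,0],"twist": [0,0,0]}
    - {"delta_pos": [0,0,0],"twist": [0,0,0]}

```text
clock: 3.87
tool_pos: [0.4415, -0.2945, 0.4224]
eef_rot: [-3.128, -0.003, -2.517]
wrist_force: [0.3, -0.1, 0.8]
width: 0.999
```

Run:
```python
from h import *
s=sense();print(s["joint_positions"],s["tool_pos"],s["eef_rot"],s["torque"])
c=calibration("wrist");p,d=capture("wrist");np.savez("pics/w2.npz",p=p,d=d,K=c["intrinsics"],T=c["T"])
cv2.imwrite("pics/w2.png",p[:,:,::-1])
R=cv2.Rodrigues
# depth based knob top
P=[]
for v in range(100,330):
  for u in range(200,460):
    if d[v,u]>0:
      o,r=ray(c,u,v,True);r=r/abs((c["T"][:3,:3].T@r)[2]);Q=o+r*d[v,u]
      if .193<Q[2]<.203 and np.hypot(Q[0]-.441,Q[1]+.295)<.035:P.append((*Q,u,v))
P=np.array(P);print(len(P),P.mean(0));print(cv2.minEnclosingCircle(P[:,:2].astype(np.float32)))
```

```text
[-0.71609861  0.23916392  1.63983049 -0.00651     1.25016894 -2.90920394] [ 0.44150513 -0.29449127  0.42243862] [-3.12807487 -0.00317551 -2.5172918 ] [0.08723884 0.02537967 0.00128196]
2119 [ 4.43183418e-01 -2.96135317e-01  1.96772193e-01  3.25306277e+02
  2.28916942e+02]
((0.4439822733402252, -0.29542267322540283), 0.020338626578450203)
```

View pics/w2.png

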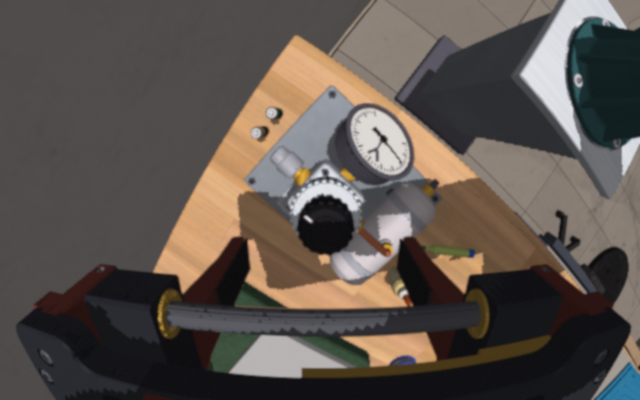

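Request:
apply_moves:
  increments:
    - {"delta_pos": [-0.03,-0.06,0.3],"twist": [-0.17,0,0.2]}
    - {"delta_pos": [0,0,0.4],"twist": [0,0,0]}
    - {"delta_pos": [0,0,0.4],"twist": [0,0,0]}
    - {"delta_pos": [0,0,0.4],"twist": [0,0,0]}
    - {"delta_pos": [0,0,0.3],"twist": [0,0,0]}
    - {"delta_pos": [0,0,0.2],"twist": [0,0,0]}
    - {"delta_pos": [0,0,0.1],"twist": [0,0,0]}
    - {"delta_pos": [0,0,0],"twist": [0,0,0]}

```text
clock: 4.58
tool_pos: [0.4443, -0.2963, 0.3552]
eef_rot: [3.14, -0.002, -2.554]
wrist_force: [-0.3, 1.3, 0.7]
width: 1.001
```

Run:
```python
from h import *
s=sense();print(s["joint_positions"],s["tool_pos"],s["eef_rot"],s["torque"],s["wrist_force"])
p,d=capture("side");cv2.imwrite("pics/s2.png",cv2.resize(p[60:200,250:400,::-1],None,fx=4,fy=4))
c=calibration("wrist");p,d=capture("wrist")
cv2.imwrite("pics/w3.png",p[:,:,::-1])
```

```text
[-7.16918466e-01  3.17646523e-01  1.71149472e+00 -1.94149997e-03
  1.11454217e+00 -2.87421555e+00] [ 0.44431259 -0.29633791  0.35521333] [ 3.14003548e+00 -2.23182277e-03 -2.55423294e+00] [ 0.08127836  0.02001218 -0.01710206] [-0.32587605  1.32071397  0.71524573]
```

View pics/s2.png

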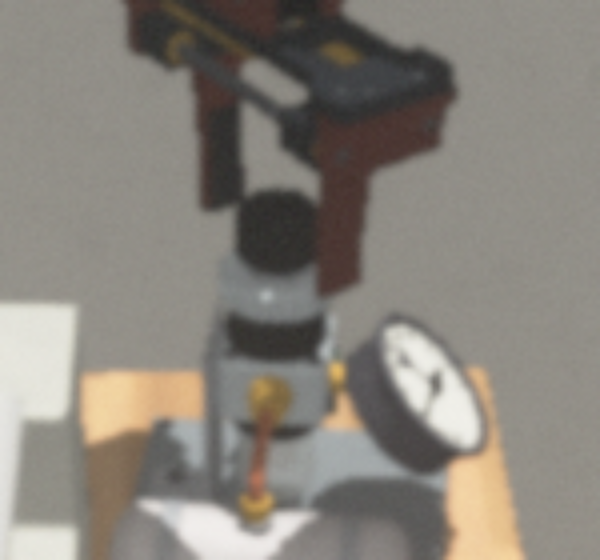

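View pics/w3.png

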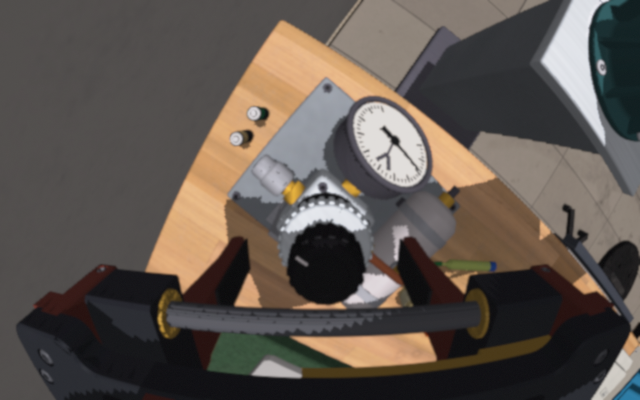

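Request:
apply_moves:
  grip: 25
  increments:
    - {"delta_pos": [0,0,0.12],"twist": [0,0,0]}
    - {"delta_pos": [0,0,0.05],"twist": [0,0,0]}
    - {"delta_pos": [0,0,0],"twist": [0,0,0]}
    - {"delta_pos": [0,0,0],"twist": [0,0,0]}
    - {"delta_pos": [0,0,0],"twist": [0,0,0]}
    - {"delta_pos": [0,0,0],"twist": [0,0,0]}
    - {"delta_pos": [0,0,0],"twist": [0,0,0]}
    - {"delta_pos": [0,0,0],"twist": [0,0,0]}
    - {"delta_pos": [0,0,0],"twist": [0,0,0]}
    - {"delta_pos": [0,0,0],"twist": [0,0,0]}

```text
clock: 5.52
tool_pos: [0.4439, -0.2951, 0.3526]
eef_rot: [3.139, -0.001, -2.555]
wrist_force: [-0.5, 0.5, -0.6]
width: 0.471
```

Request:
apply_moves:
  increments:
    - {"delta_pos": [0,0,0],"twist": [0,0,0.5]}
    - {"delta_pos": [0,0,0],"twist": [0,0,0.5]}
    - {"delta_pos": [0,0,0],"twist": [0,0,0.5]}
    - {"delta_pos": [0,0,0],"twist": [0,0,0.5]}
    - {"delta_pos": [0,0,0],"twist": [0,0,0.5]}
    - {"delta_pos": [0,0,0],"twist": [0,0,0.5]}

```text
clock: 6.02
tool_pos: [0.444, -0.295, 0.3525]
eef_rot: [3.139, -0.002, -2.803]
wrist_force: [-0.3, 1.1, -0.3]
width: 0.476
```

```bash
cat > snap.py <<'E'
from h import *
import sys
k=sys.argv[1]
s=sense();print(s["clock"],s["joint_positions"][5],s["tool_pos"],s["eef_rot"],s["torque"],s["wrist_force"],s["width"]*87.8)
c=calibration("wrist");p,d=capture("wrist");np.savez(f"pics/w{k}.npz",p=p,d=d,K=c["intrinsics"],T=c["T"])
cv2.imwrite(f"pics/w{k}.png",p[:,:,::-1])
z=np.load("pics/dial.npz");rect(p,c,z["C"],z["n"],f"pics/w{k}r.png")
E
python3 snap.py 4
```

```text
6.0167 -2.6252142886601693 [ 0.4439661  -0.29504333  0.35254275] [ 3.13938916e+00 -1.63514697e-03 -2.80303976e+00] [0.25048572 0.06421063 0.11500785] [-0.29555665  1.1255956  -0.32662874] 41.75242922355126
```

View pics/w4r.png

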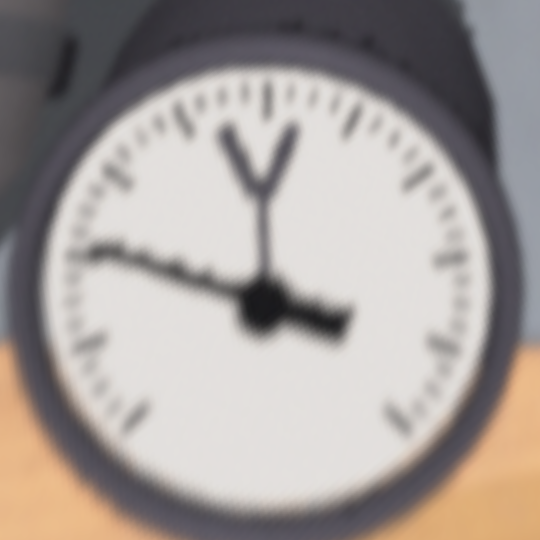

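Request:
apply_moves:
  increments:
    - {"delta_pos": [0,0,0],"twist": [0,0,0.7]}
    - {"delta_pos": [0,0,0],"twist": [0,0,0.9]}
    - {"delta_pos": [0,0,0],"twist": [0,0,0.9]}
    - {"delta_pos": [0,0,0],"twist": [0,0,0.9]}
    - {"delta_pos": [0,0,0],"twist": [0,0,0.9]}
    - {"delta_pos": [0,0,0],"twist": [0,0,0.9]}
    - {"delta_pos": [0,0,0],"twist": [0,0,0.9]}
    - {"delta_pos": [0,0,0],"twist": [0,0,0.9]}
    - {"delta_pos": [0,0,0],"twist": [0,0,0.9]}
    - {"delta_pos": [0,0,0],"twist": [0,0,0.9]}
    - {"delta_pos": [0,0,0],"twist": [0,0,0.9]}
    - {"delta_pos": [0,0,0],"twist": [0,0,0.9]}
    - {"delta_pos": [0,0,0],"twist": [0,0,0.9]}
    - {"delta_pos": [0,0,0],"twist": [0,0,0.9]}
    - {"delta_pos": [0,0,0],"twist": [0,0,0.9]}
    - {"delta_pos": [0,0,0],"twist": [0,0,0.9]}
    - {"delta_pos": [0,0,0],"twist": [0,0,0.9]}
    - {"delta_pos": [0,0,0],"twist": [0,0,0.8]}
    - {"delta_pos": [0,0,0],"twist": [0,0,0.5]}
    - {"delta_pos": [0,0,0],"twist": [0,0,0]}

```text
clock: 7.73
tool_pos: [0.4443, -0.2946, 0.3525]
eef_rot: [-3.141, -0.004, 2.123]
wrist_force: [-0.0, 1.1, 0.2]
width: 0.474
```

```bash
python3 snap.py 5
```

```text
7.7333 -1.267890615896459 [ 0.44426397 -0.29464124  0.35254011] [-3.14118776 -0.00393306  2.12277925] [ 0.08092495  0.01090635 -0.06859498] [-0.04759213  1.0830384   0.19799059] 41.59610744774123
```

View pics/w5r.png

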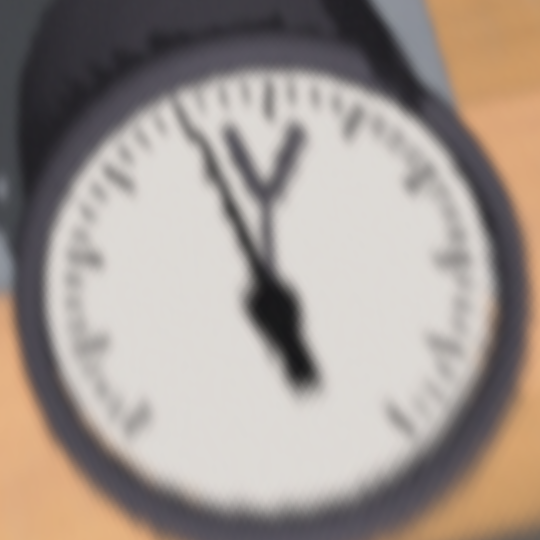

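View pics/w5.png

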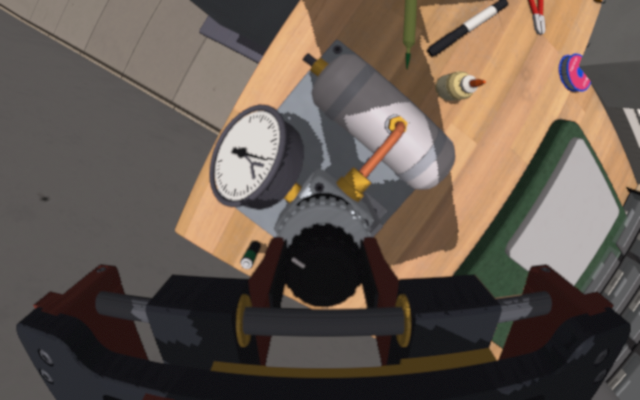

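Request:
apply_moves:
  increments:
    - {"delta_pos": [0,0,0],"twist": [0,0,0.7]}
    - {"delta_pos": [0,0,0],"twist": [0,0,0.9]}
    - {"delta_pos": [0,0,0],"twist": [0,0,0.9]}
    - {"delta_pos": [0,0,0],"twist": [0,0,0.9]}
    - {"delta_pos": [0,0,0],"twist": [0,0,0.9]}
    - {"delta_pos": [0,0,0],"twist": [0,0,0.9]}
    - {"delta_pos": [0,0,0],"twist": [0,0,0.7]}
    - {"delta_pos": [0,0,0],"twist": [0,0,0.4]}
    - {"delta_pos": [0,0,0],"twist": [0,0,0]}
    - {"delta_pos": [0,0,0],"twist": [0,0,0]}

```text
clock: 8.62
tool_pos: [0.4444, -0.2946, 0.3525]
eef_rot: [-3.14, -0.003, 1.619]
wrist_force: [-0.0, 0.5, 0.7]
width: 0.469
```

```bash
python3 snap.py 6
```

```text
8.6167 -0.7644898327434622 [ 0.44443678 -0.29461231  0.35254847] [-3.13995855 -0.00322568  1.61927219] [ 0.07119677  0.01351882 -0.11502113] [-0.01337932  0.49992417  0.6580916 ] 41.1995103668847
```

View pics/w6r.png

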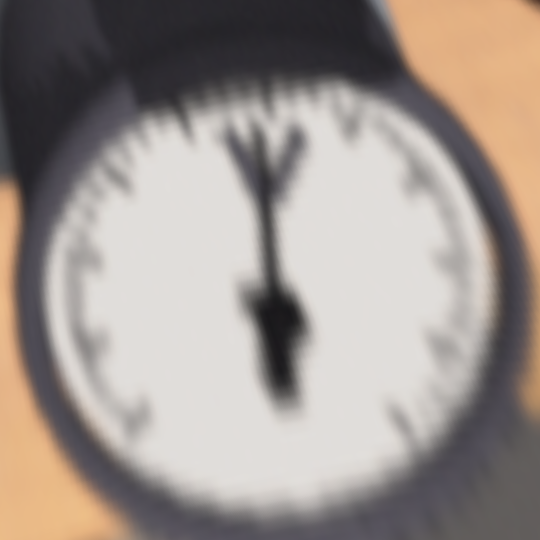

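Request:
apply_moves:
  increments:
    - {"delta_pos": [0,0,0],"twist": [0,0,0.5]}
    - {"delta_pos": [0,0,0],"twist": [0,0,0.6]}
    - {"delta_pos": [0,0,0],"twist": [0,0,0.3]}
    - {"delta_pos": [0,0,0],"twist": [0,0,0]}

```text
clock: 9.0
tool_pos: [0.4445, -0.2946, 0.3525]
eef_rot: [-3.14, -0.003, 1.51]
wrist_force: [-1.3, 0.4, -0.4]
width: 0.476
```

Request:
apply_moves:
  grip: 87
  increments:
    - {"delta_pos": [0,0,0],"twist": [0,0,0]}
    - {"delta_pos": [0,0,0],"twist": [0,0,0]}
    - {"delta_pos": [0,0,0],"twist": [0,0,0]}
    - {"delta_pos": [0,0,0],"twist": [0,0,0]}
    - {"delta_pos": [0,0,0],"twist": [0,0,0]}
    - {"delta_pos": [0,0,0],"twist": [0,0,0]}

```text
clock: 9.5
tool_pos: [0.445, -0.2955, 0.3529]
eef_rot: [-3.141, -0.001, 1.515]
wrist_force: [-0.5, -0.5, 0.9]
width: 0.888
```

Request:
apply_moves:
  increments:
    - {"delta_pos": [0,0,-0.3],"twist": [0,0,0]}
    - {"delta_pos": [0,0,-0.3],"twist": [0,0,-1]}
    - {"delta_pos": [0,0,0],"twist": [0,0,-1]}
    - {"delta_pos": [0,0,0],"twist": [0,0,-1]}
    - {"delta_pos": [0,0,0],"twist": [0,0,-1]}
    - {"delta_pos": [0,0,0],"twist": [0,0,-1]}
    - {"delta_pos": [0,0,0],"twist": [0,0,-1]}
    - {"delta_pos": [0,0,0],"twist": [0,0,-1]}
    - {"delta_pos": [0,0,0],"twist": [0,0,-1]}
    - {"delta_pos": [0,0,0],"twist": [0,0,-1]}
    - {"delta_pos": [0,0,0],"twist": [0,0,-1]}
    - {"delta_pos": [0,0,0],"twist": [0,0,-1]}
    - {"delta_pos": [0,0,0],"twist": [0,0,-1]}
    - {"delta_pos": [0,0,0],"twist": [0,0,-1]}
    - {"delta_pos": [0,0,0],"twist": [0,0,-1]}
    - {"delta_pos": [0,0,0],"twist": [0,0,-1]}
    - {"delta_pos": [0,0,0],"twist": [0,0,-1]}
    - {"delta_pos": [0,0,0],"twist": [0,0,-1]}
    - {"delta_pos": [0,0,0],"twist": [0,0,-1]}
    - {"delta_pos": [0,0,0],"twist": [0,0,0]}

```text
clock: 11.17
tool_pos: [0.4466, -0.2969, 0.3862]
eef_rot: [-3.135, 0.009, 3.031]
wrist_force: [1.2, 0.2, 0.3]
width: 0.991
```

```bash
python3 snap.py 7
```

```text
11.1667 -2.17549891350772 [ 0.44663297 -0.29686654  0.38617922] [-3.13547064  0.00944681  3.03060674] [ 0.01542151  0.00382136 -0.00010031] [1.24063373 0.21125556 0.33483285] 87.0311237562646
```

View pics/w7r.png

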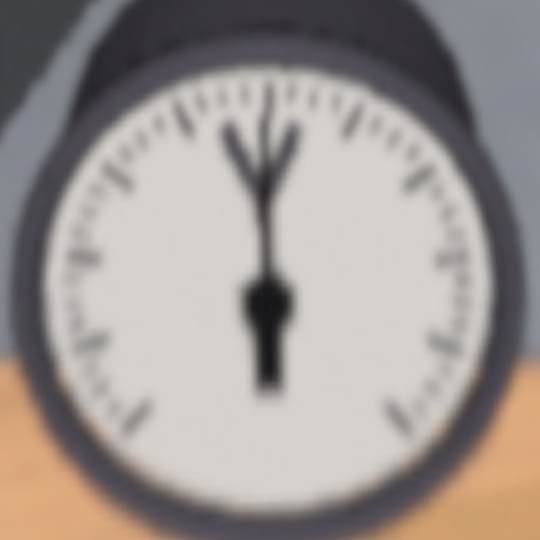

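View pics/w7.png

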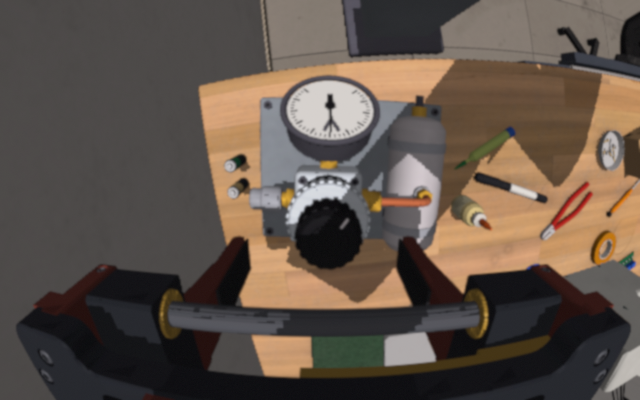

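```bash
cat > prof.py <<'E'
import cv2,numpy as np,sys
g=255-cv2.imread(sys.argv[1],0).astype(float)
g=np.clip(g-70,0,None)
def cen(r,a,b):
    w=g[r-2:r+3,a:b].mean(0);x=np.arange(a,b);return (w*x).sum()/w.sum() if w.sum()>20 else -1
for r in range(126,176,6):
    w=g[r-2:r+3,205:320].mean(0);loc=[205+i for i in range(1,114) if w[i]>w[i-1] and w[i]>=w[i+1] and w[i]>30]
    print(r,loc)
for r in (95,105,112,120,215,225,235,250,265,345,355,365,375,385):print(r,round(cen(r,245,300) if r>120 else cen(r,250,285),1))
E
python3 prof.py pics/w7r.png
```

```text
126 [229, 264, 292]
132 [229, 264, 291]
138 [230, 264, 290]
144 [233, 264, 288]
150 [235, 265, 287]
156 [239, 266, 284]
162 [243, 267, 280]
168 [245, 267]
174 [248, 251, 267]
95 268.9
105 268.5
112 267.2
120 264.9
215 263.6
225 264.7
235 265.8
250 266.3
265 267.5
345 267.7
355 268.2
365 268.5
375 268.7
385 268.7
```

Run:
```python
from h import *
z=np.load("pics/dial.npz");C,n=z["C"],z["n"]
up=np.array([0,0,1.])-n*n[2];up/=np.linalg.norm(up);rt=np.cross(up,n);print(rt,up)
for k in "1 4 5 6 7".split():
    k=k if k!="6" else "6"
    T=np.load(f"pics/w{k}.npz")["T"];v=T[:3,3]-C;print(k,np.round([v@rt,v@up,v@n],3))
```

```text
[-1.34077995e-01 -9.90970782e-01 -1.38777878e-17] [ 0.69919059 -0.09460024  0.70864893]
1 [0.038 0.211 0.21 ]
4 [0.036 0.171 0.159]
5 [-0.061  0.186  0.145]
6 [-0.077  0.211  0.12 ]
7 [0.004 0.191 0.186]
```

Request:
apply_moves:
  increments:
    - {"delta_pos": [0.09,0.05,0.2],"twist": [-0.08,0.12,0]}
    - {"delta_pos": [0,0,0.4],"twist": [0,0,0]}
    - {"delta_pos": [0,0,0.4],"twist": [0,0,0]}
    - {"delta_pos": [0,0,0.4],"twist": [0,0,0]}
    - {"delta_pos": [0,0,0.3],"twist": [0,0,0]}
    - {"delta_pos": [0,0,0.1],"twist": [0,0,0]}
    - {"delta_pos": [0,0,0],"twist": [0,0,0]}
    - {"delta_pos": [0,0,0],"twist": [0,0,0]}

```text
clock: 11.88
tool_pos: [0.4435, -0.2946, 0.3304]
eef_rot: [3.14, -0.002, 3.012]
wrist_force: [-0.3, 0.4, 0.2]
width: 0.991
```

```bash
python3 snap.py 8; python3 prof.py pics/w8r.png
```

```text
11.8833 -2.157018267718746 [ 0.44351856 -0.29457905  0.33038403] [ 3.14025604e+00 -1.70040041e-03  3.01159908e+00] [ 0.0083773  -0.03224843 -0.00387575] [-0.26796078  0.39976411  0.19022597] 87.00291512856192
126 [230, 266, 293]
132 [229, 265, 293]
138 [230, 265, 291]
144 [234, 264, 289]
150 [236, 265, 286]
156 [238, 265, 283]
162 [242, 266, 282]
168 [244, 266, 279]
174 [247, 266]
95 268.8
105 268.8
112 268.1
120 266.2
215 264.4
225 264.6
235 265.5
250 266.5
265 266.6
345 269.1
355 269.6
365 269.8
375 269.8
385 269.8
```

View pics/w8r.png

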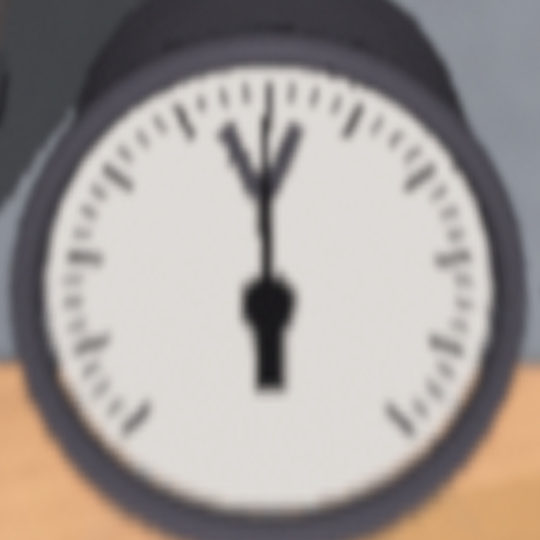

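View pics/w8.png

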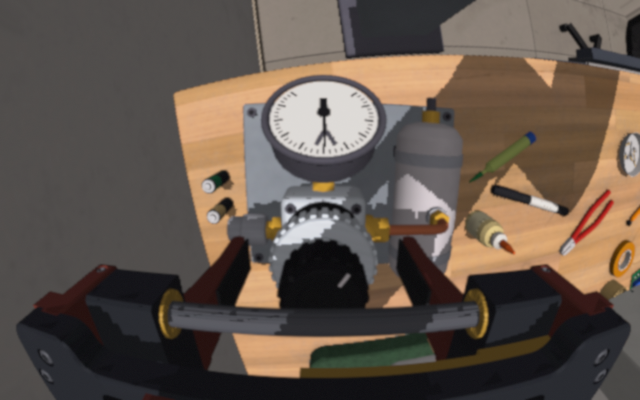

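Request:
apply_moves:
  increments:
    - {"delta_pos": [0,0,-0.3],"twist": [0,0,0]}
    - {"delta_pos": [0,0,-0.3],"twist": [0,0,0]}
    - {"delta_pos": [0,0,-0.12],"twist": [0,0,0]}
    - {"delta_pos": [0,0,0],"twist": [0,0,0]}

```text
clock: 12.27
tool_pos: [0.4441, -0.2951, 0.3563]
eef_rot: [-3.141, 0.001, 3.011]
wrist_force: [-0.1, -0.6, -0.3]
width: 0.992
```

Request:
apply_moves:
  grip: 25
  increments:
    - {"delta_pos": [0,0,0],"twist": [0,0,0]}
    - {"delta_pos": [0,0,0],"twist": [0,0,0]}
    - {"delta_pos": [0,0,0],"twist": [0,0,0]}
    - {"delta_pos": [0,0,0],"twist": [0,0,0]}
    - {"delta_pos": [0,0,0],"twist": [0,0,0]}
    - {"delta_pos": [0,0,0],"twist": [0,0,0]}
    - {"delta_pos": [0,0,0],"twist": [0,0,0]}
    - {"delta_pos": [0,0,0],"twist": [0,0,0]}

```text
clock: 12.93
tool_pos: [0.4443, -0.2947, 0.3575]
eef_rot: [-3.141, 0.003, 3.011]
wrist_force: [1.4, 3.9, 3.7]
width: 0.474
```

```bash
python3 snap.py 9; python3 prof.py pics/w9r.png
```

```text
12.9333 -2.156313128779635 [ 0.44433691 -0.2946528   0.35752624] [-3.14148616e+00  2.96074028e-03  3.01062636e+00] [ 0.64643044 -0.14688198 -0.03195637] [1.43753287 3.85662962 3.68359033] 41.63963522226413
126 [230, 265, 293]
132 [230, 265, 293]
138 [230, 265, 291]
144 [234, 265, 289]
150 [236, 266, 286]
156 [238, 267, 283]
162 [242, 268, 281]
168 [245, 268]
174 [249, 268]
95 268.9
105 268.8
112 267.8
120 265.7
215 264.7
225 264.8
235 265.7
250 266.8
265 267.2
345 269.0
355 269.3
365 269.6
375 269.9
385 270.3
```

Request:
apply_moves:
  increments:
    - {"delta_pos": [0,0,0],"twist": [0,0,-0.5]}
    - {"delta_pos": [0,0,0],"twist": [0,0,0]}
    - {"delta_pos": [0,0,0],"twist": [0,0,0]}

```text
clock: 13.23
tool_pos: [0.4444, -0.2945, 0.3576]
eef_rot: [-3.141, 0.003, 3.051]
wrist_force: [-0.0, 1.6, 0.9]
width: 0.473
```

```bash
python3 snap.py 10; python3 prof.py pics/w10r.png
```

```text
13.2333 -2.1966570018649003 [ 0.44440178 -0.29452059  0.3575589 ] [-3.14110393e+00  2.82261692e-03  3.05149144e+00] [ 0.21432911 -0.03676028  0.05549764] [-0.00215908  1.60041182  0.88751095] 41.522796774710606
126 [228, 257, 293]
132 [228, 257, 292]
138 [231, 257, 291]
144 [232, 257, 288]
150 [236, 256, 286]
156 [240, 256, 283]
162 [244, 255, 281]
168 [256, 279]
174 [256, 276]
95 268.6
105 268.4
112 266.9
120 259.5
215 263.5
225 263.7
235 263.9
250 264.4
265 265.1
345 269.5
355 269.8
365 270.4
375 270.9
385 271.2
```

View pics/w10r.png

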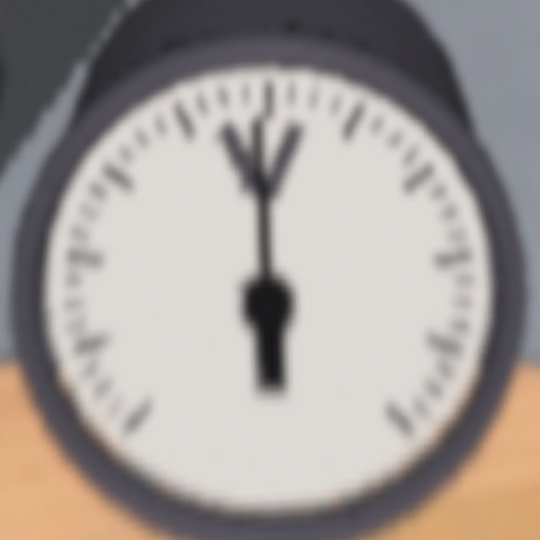

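Request:
apply_moves:
  increments:
    - {"delta_pos": [0,0,0],"twist": [0,0,0.23]}
    - {"delta_pos": [0,0,0],"twist": [0,0,0]}
    - {"delta_pos": [0,0,0],"twist": [0,0,0]}

```text
clock: 13.53
tool_pos: [0.4444, -0.2946, 0.3575]
eef_rot: [-3.141, 0.003, 3.029]
wrist_force: [0.1, 0.8, 1.5]
width: 0.47
```

Request:
apply_moves:
  grip: 87
  increments:
    - {"delta_pos": [0,0,0],"twist": [0,0,0]}
    - {"delta_pos": [0,0,0],"twist": [0,0,0]}
    - {"delta_pos": [0,0,0],"twist": [0,0,0]}
    - {"delta_pos": [0,0,0],"twist": [0,0,0]}
    - {"delta_pos": [0,0,0],"twist": [0,0,0]}
    - {"delta_pos": [0,0,0],"twist": [0,0,0]}
    - {"delta_pos": [0,0,0],"twist": [0,0,0]}

```text
clock: 14.12
tool_pos: [0.4442, -0.2952, 0.357]
eef_rot: [-3.14, 0.002, 3.028]
wrist_force: [0.3, 0.5, 0.8]
width: 0.963
```

```bash
python3 snap.py 11; python3 prof.py pics/w11r.png
```

```text
14.1167 -2.173671444291208 [ 0.44415821 -0.29519716  0.35701171] [-3.13998258e+00  2.13278134e-03  3.02842979e+00] [ 0.04393064  0.02438507 -0.03521163] [0.27686445 0.50887219 0.75951292] 84.57872386444619
126 [229, 262, 293]
132 [229, 261, 293]
138 [230, 262, 291]
144 [233, 262, 289]
150 [236, 262, 286]
156 [238, 262, 282]
162 [243, 261, 280]
168 [246, 261, 278]
174 [251, 260, 274]
95 267.6
105 267.5
112 266.5
120 263.6
215 264.6
225 264.7
235 264.9
250 265.3
265 265.6
345 268.8
355 269.1
365 269.6
375 269.8
385 269.6
```

View pics/w11r.png

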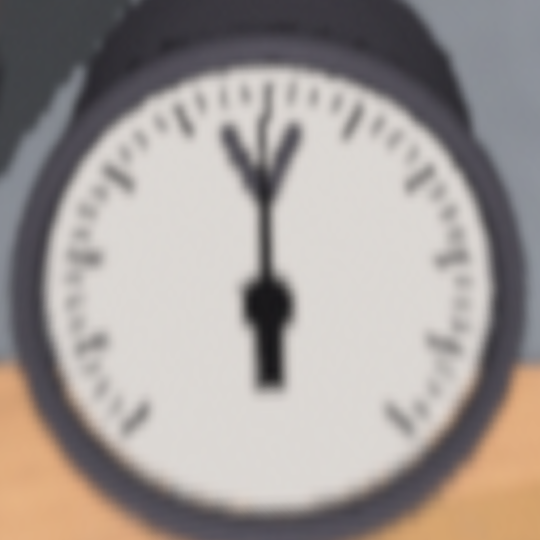

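Request:
apply_moves:
  increments:
    - {"delta_pos": [0,0,0],"twist": [0,0,-1]}
    - {"delta_pos": [0,0,0],"twist": [0,0,-1]}
    - {"delta_pos": [0,0,0],"twist": [0,0,-1]}
    - {"delta_pos": [0,0,0],"twist": [0,0,-1]}
    - {"delta_pos": [0,0,0],"twist": [0,0,-1]}
    - {"delta_pos": [0,0,0],"twist": [0,0,-1]}
    - {"delta_pos": [0,0,0],"twist": [0,0,-1]}
    - {"delta_pos": [0,0,0],"twist": [0,0,-0.5]}
    - {"delta_pos": [0,0,0],"twist": [0,0,0]}
    - {"delta_pos": [0,0,0],"twist": [0,0,0]}

```text
clock: 15.0
tool_pos: [0.4441, -0.2952, 0.357]
eef_rot: [-3.139, 0.001, -2.626]
wrist_force: [0.2, 0.6, -0.0]
width: 0.994
```

Request:
apply_moves:
  increments:
    - {"delta_pos": [0,0,0.3],"twist": [0,0,0]}
    - {"delta_pos": [0,0,0.3],"twist": [0,0,0]}
    - {"delta_pos": [0,0,0.3],"twist": [0,0,0]}
    - {"delta_pos": [0,0,0.2],"twist": [0,0,0]}
    - {"delta_pos": [0,0,0.1],"twist": [0,0,0]}
    - {"delta_pos": [0,0,0],"twist": [0,0,0]}
    - {"delta_pos": [0,0,0],"twist": [0,0,0]}

```text
clock: 15.58
tool_pos: [0.4437, -0.2949, 0.3157]
eef_rot: [-3.142, -0.0, -2.631]
wrist_force: [-0.7, 0.0, -0.0]
width: 0.99
```

```bash
python3 snap.py 12;python3 - <<'E'
from h import *
p,d=capture("side");cv2.imwrite("pics/s12.png",cv2.resize(p[60:200,250:400,::-1],None,fx=4,fy=4))
E
```

```text
15.5833 -2.797605160414488 [ 0.44370682 -0.29490346  0.31565653] [-3.14155748e+00 -2.29092055e-04 -2.63084088e+00] [ 0.02613231  0.0297256  -0.03463804] [-0.74671222  0.02660677 -0.01143223] 86.88317121621527
```

View pics/s12.png

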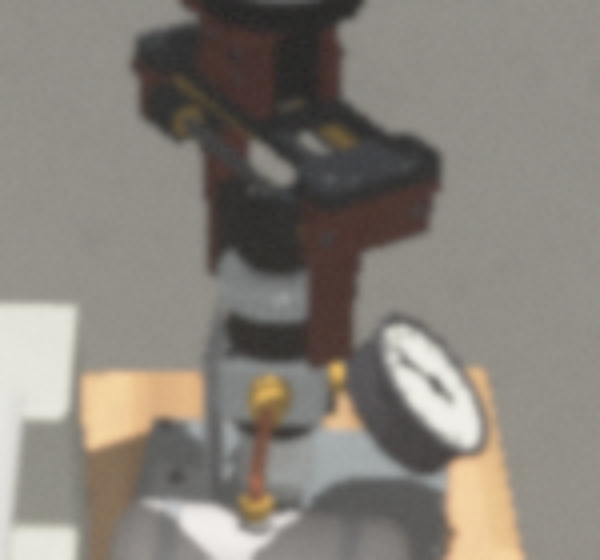

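View pics/w12.png

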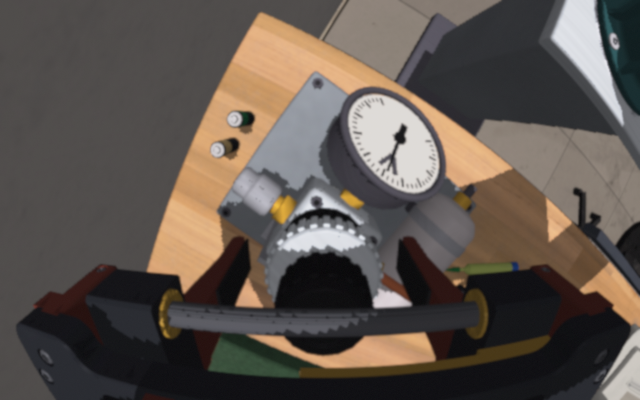

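Request:
apply_moves:
  grip: 40
  increments:
    - {"delta_pos": [0,0,-0.1],"twist": [0,0,0]}
    - {"delta_pos": [0,0,0],"twist": [0,0,0]}
    - {"delta_pos": [0,0,0],"twist": [0,0,0]}
    - {"delta_pos": [0,0,0],"twist": [0,0,0]}
    - {"delta_pos": [0,0,0],"twist": [0,0,0]}
    - {"delta_pos": [0,0,0],"twist": [0,0,0]}
    - {"delta_pos": [0,0,0],"twist": [0,0,0]}

```text
clock: 16.27
tool_pos: [0.4438, -0.2945, 0.3208]
eef_rot: [-3.14, 0.001, -2.631]
wrist_force: [-0.4, 1.3, -1.6]
width: 0.675
```

Request:
apply_moves:
  increments:
    - {"delta_pos": [0,0,0],"twist": [0,0,0.5]}
    - {"delta_pos": [0,0,0],"twist": [0,0,0.7]}
    - {"delta_pos": [0,0,0],"twist": [0,0,0.7]}
    - {"delta_pos": [0,0,0],"twist": [0,0,0.7]}
    - {"delta_pos": [0,0,0],"twist": [0,0,0.7]}
    - {"delta_pos": [0,0,0],"twist": [0,0,0.7]}

```text
clock: 16.77
tool_pos: [0.4438, -0.2944, 0.3205]
eef_rot: [-3.14, 0.001, -2.961]
wrist_force: [0.8, -0.3, 0.7]
width: 0.675
```

```bash
python3 snap.py 13; python3 prof.py pics/w13r.png|head -5
```

```text
16.7667 -2.4665156599506433 [ 0.44383501 -0.29443597  0.32049621] [-3.14028978e+00  8.73228395e-04 -2.96119883e+00] [0.15260355 0.01555724 0.1194613 ] [ 0.7877467  -0.29810489  0.67098526] 59.23465457544846
126 [228, 259, 292]
132 [227, 258, 291]
138 [229, 258, 289]
144 [230, 259, 287]
150 [234, 259, 284]
```

View pics/w13.png

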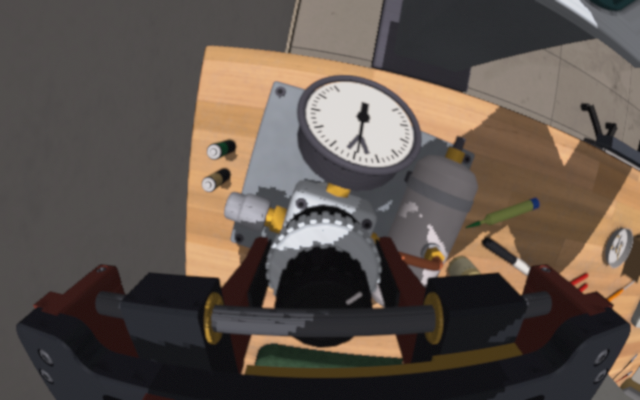

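Request:
apply_moves:
  increments:
    - {"delta_pos": [0,0,0],"twist": [0,0,0.7]}
    - {"delta_pos": [0,0,0],"twist": [0,0,0.7]}
    - {"delta_pos": [0,0,0],"twist": [0,0,0.7]}
    - {"delta_pos": [0,0,0],"twist": [0,0,0.7]}
    - {"delta_pos": [0,0,0],"twist": [0,0,0.5]}

```text
clock: 17.23
tool_pos: [0.4439, -0.2944, 0.3203]
eef_rot: [-3.14, 0.001, 3.052]
wrist_force: [0.4, 0.5, -0.2]
width: 0.681
```

```bash
cat > st.py <<'E'
from station import *
s=sense();print(s["joint_positions"][5],s["tool_pos"],s["eef_rot"],s["torque"],s["wrist_force"],s["joint_efforts"][5],s["width"]*87.8)
E
python3 st.py
```

```text
-2.1956805488589057 [ 0.44390217 -0.29438534  0.32029891] [-3.14031855e+00  9.17157748e-04  3.05166344e+00] [0.1664327  0.01731215 0.19014464] [ 0.39750603  0.49148479 -0.1768773 ] -0.2721324283629656 59.8319603608604
```

Request:
apply_moves:
  increments:
    - {"delta_pos": [0,0,0],"twist": [0,0,0.5]}
    - {"delta_pos": [0,0,0],"twist": [0,0,0.5]}
    - {"delta_pos": [0,0,0],"twist": [0,0,0.5]}
    - {"delta_pos": [0,0,0],"twist": [0,0,0.5]}

```text
clock: 17.57
tool_pos: [0.444, -0.2943, 0.3201]
eef_rot: [-3.14, 0.001, 2.891]
wrist_force: [-0.9, 0.9, -1.4]
width: 0.673
```

```bash
python3 st.py
```

```text
-2.0343612011662375 [ 0.44395384 -0.29433047  0.32013891] [-3.14026981e+00  8.33214801e-04  2.89079389e+00] [0.16480958 0.00075949 0.1510176 ] [-0.9215722  0.9080101 -1.3667921] -0.4669665265828371 59.12996286758289
```

Request:
apply_moves:
  increments:
    - {"delta_pos": [0,0,0],"twist": [0,0,0.5]}
    - {"delta_pos": [0,0,0],"twist": [0,0,0.5]}
    - {"delta_pos": [0,0,0],"twist": [0,0,0.5]}
    - {"delta_pos": [0,0,0],"twist": [0,0,0.5]}

```text
clock: 17.9
tool_pos: [0.444, -0.2943, 0.32]
eef_rot: [-3.14, 0.001, 2.73]
wrist_force: [-0.1, -0.7, -1.5]
width: 0.678
```

```bash
python3 st.py
```

```text
-1.8732413873575637 [ 0.44400062 -0.29429253  0.32000444] [-3.14016894e+00  8.57231224e-04  2.73007354e+00] [0.11517577 0.05896811 0.15310709] [-0.1392594  -0.68237359 -1.48074476] -0.4676146153360605 59.52967497175101
```

Request:
apply_moves:
  increments:
    - {"delta_pos": [0,0,0],"twist": [0,0,0.5]}
    - {"delta_pos": [0,0,0],"twist": [0,0,0.5]}
    - {"delta_pos": [0,0,0],"twist": [0,0,0.5]}
    - {"delta_pos": [0,0,0],"twist": [0,0,0.5]}

```text
clock: 18.23
tool_pos: [0.444, -0.2943, 0.3199]
eef_rot: [-3.14, 0.001, 2.569]
wrist_force: [-0.3, 0.9, -0.7]
width: 0.676
```

```bash
python3 st.py
```

```text
-1.7120925499105988 [ 0.44404726 -0.29425874  0.31988078] [-3.14006344e+00  1.00778283e-03  2.56929409e+00] [0.13215539 0.00375737 0.23890723] [-0.34978443  0.89929336 -0.68042803] -0.46762445010244846 59.34701102113301
```

Request:
apply_moves:
  increments:
    - {"delta_pos": [0,0,0],"twist": [0,0,0.5]}
    - {"delta_pos": [0,0,0],"twist": [0,0,0.5]}
    - {"delta_pos": [0,0,0],"twist": [0,0,0.5]}
    - {"delta_pos": [0,0,0],"twist": [0,0,0.5]}

```text
clock: 18.57
tool_pos: [0.4441, -0.2942, 0.3198]
eef_rot: [-3.14, 0.001, 2.409]
wrist_force: [0.7, 1.3, 0.4]
width: 0.676
```

```bash
python3 st.py
```

```text
-1.5509720315842823 [ 0.44408374 -0.29421877  0.31975792] [-3.13993695e+00  1.17007022e-03  2.40857679e+00] [0.06713629 0.00727633 0.18893133] [0.69108571 1.30592236 0.43573778] -0.46767602674663067 59.36259127847903
```

Request:
apply_moves:
  increments:
    - {"delta_pos": [0,0,0],"twist": [0,0,0.5]}
    - {"delta_pos": [0,0,0],"twist": [0,0,0.5]}
    - {"delta_pos": [0,0,0],"twist": [0,0,0.5]}

```text
clock: 18.82
tool_pos: [0.4441, -0.2942, 0.3197]
eef_rot: [-3.14, 0.001, 2.288]
wrist_force: [0.0, 0.3, 0.4]
width: 0.675
```

```bash
python3 st.py
```

```text
-1.4301192023330682 [ 0.44411375 -0.29418913  0.31965614] [-3.13987068e+00  1.36600390e-03  2.28801773e+00] [0.09364198 0.03392458 0.11547354] [0.01273549 0.30767974 0.35966447] -0.4676908068358898 59.28369894422432
```

Request:
apply_moves:
  increments:
    - {"delta_pos": [0,0,0],"twist": [0,0,0.5]}
    - {"delta_pos": [0,0,0],"twist": [0,0,0.5]}
    - {"delta_pos": [0,0,0],"twist": [0,0,0.5]}

```text
clock: 19.07
tool_pos: [0.4442, -0.2942, 0.3196]
eef_rot: [-3.14, 0.002, 2.167]
wrist_force: [-0.3, 1.4, -1.2]
width: 0.678
```

```bash
python3 st.py
```

```text
-1.3092617566236529 [ 0.44417323 -0.29420995  0.31957227] [-3.13984735e+00  1.63438582e-03  2.16741260e+00] [ 0.0265707  -0.01761699  0.13352248] [-0.2536124   1.37199199 -1.18225035] -0.46765423379838467 59.56546819358846
```

Request:
apply_moves:
  increments:
    - {"delta_pos": [0,0,0],"twist": [0,0,0.5]}
    - {"delta_pos": [0,0,0],"twist": [0,0,0.5]}
    - {"delta_pos": [0,0,0],"twist": [0,0,0.5]}

```text
clock: 19.32
tool_pos: [0.4442, -0.2942, 0.3195]
eef_rot: [-3.14, 0.002, 2.047]
wrist_force: [-0.9, 1.7, -0.4]
width: 0.678
```

```bash
python3 st.py
```

```text
-1.1884207546055094 [ 0.44421015 -0.29415472  0.31946162] [-3.13985258e+00  1.85420568e-03  2.04689097e+00] [0.09636994 0.01972012 0.13068918] [-0.92416536  1.6952394  -0.41275052] -0.46727774664759636 59.544155358427766
```

Request:
apply_moves:
  increments:
    - {"delta_pos": [0,0,0],"twist": [0,0,0.5]}
    - {"delta_pos": [0,0,0],"twist": [0,0,0.4]}

```text
clock: 19.48
tool_pos: [0.4442, -0.2941, 0.3194]
eef_rot: [-3.14, 0.002, 1.975]
wrist_force: [0.4, 0.7, -0.6]
width: 0.68
```

```bash
python3 st.py
```

```text
-1.1158133996816302 [ 0.44423486 -0.29413241  0.31941342] [-3.13983270e+00  2.01050255e-03  1.97450160e+00] [0.11006854 0.05400519 0.21001906] [ 0.39432963  0.72944548 -0.59809356] -0.23728329688310623 59.739482848290315
```

Request:
apply_moves:
  increments:
    - {"delta_pos": [0,0,0],"twist": [0,0,0.5]}
    - {"delta_pos": [0,0,0],"twist": [0,0,0.5]}

```text
clock: 19.65
tool_pos: [0.4442, -0.2941, 0.3194]
eef_rot: [-3.14, 0.002, 1.895]
wrist_force: [-0.0, 1.6, -0.9]
width: 0.674
```

```bash
python3 snap.py 14;python3 st.py
```

```text
19.65 -1.0356843316923112 [ 0.44422813 -0.29409826  0.31936591] [-3.13985871e+00  2.20251057e-03  1.89456093e+00] [0.04668898 0.02631858 0.14342957] [-0.0460327   1.55084356 -0.9291352 ] 59.20674545706296
-1.0331878457579338 [ 0.44422273 -0.29412436  0.31937311] [-3.13988223e+00  2.21702572e-03  1.89201027e+00] [0.11084896 0.06405652 0.06430362] [-0.91881991  0.84985347 -1.84931659] -0.06609002826735377 59.65084146024889
```

View pics/w14.png

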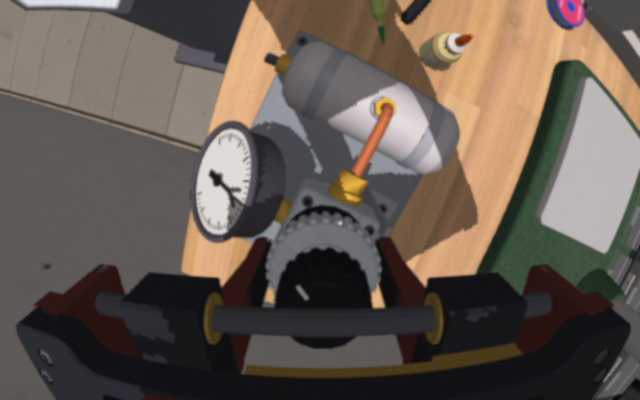

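Request:
apply_moves:
  increments:
    - {"delta_pos": [0,0,0],"twist": [0,0,0.5]}
    - {"delta_pos": [0,0,0],"twist": [0,0,0.5]}
    - {"delta_pos": [0,0,0],"twist": [0,0,0.5]}

```text
clock: 19.95
tool_pos: [0.4443, -0.2941, 0.3193]
eef_rot: [-3.14, 0.002, 1.775]
wrist_force: [0.4, 0.4, -0.5]
width: 0.675
```

```bash
python3 st.py
```

```text
-0.916079673701273 [ 0.44425535 -0.2940956   0.319285  ] [-3.13993092e+00  2.46433173e-03  1.77519448e+00] [0.07841606 0.0779665  0.19236049] [ 0.35620182  0.39593652 -0.45009102] -0.45260975137352943 59.27580094350246
```

Request:
apply_moves:
  increments:
    - {"delta_pos": [0,0,0],"twist": [0,0,0.5]}
    - {"delta_pos": [0,0,0],"twist": [0,0,0.5]}
    - {"delta_pos": [0,0,0],"twist": [0,0,0.5]}
    - {"delta_pos": [0,0,0],"twist": [0,0,0.5]}

```text
clock: 20.28
tool_pos: [0.4443, -0.2941, 0.3192]
eef_rot: [-3.14, 0.003, 1.617]
wrist_force: [-0.7, 1.3, 0.1]
width: 0.673
```

```bash
python3 st.py; python3 snap.py 15
```

```text
-0.7579083335026128 [ 0.44430396 -0.29405351  0.31919559] [-3.14013558e+00  2.89460219e-03  1.61742397e+00] [0.09664521 0.03134518 0.25216478] [-0.71839893  1.32521638  0.07040391] -0.41535599157214165 59.07713850028274
20.2833 -0.7579083335026128 [ 0.44430396 -0.29405351  0.31919559] [-3.14013558e+00  2.89460219e-03  1.61742397e+00] [0.09664521 0.03134518 0.25216478] [-0.71839893  1.32521638  0.07040391] 59.07713850028274
```

View pics/w15.png

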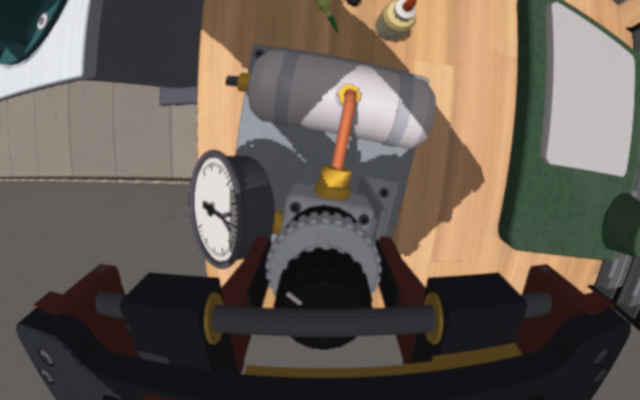

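Run:
```python
import cv2,numpy as np
ims=[cv2.resize(cv2.imread(f"pics/w{k}.png")[190:300,255:395],None,fx=2.6,fy=2.6,interpolation=cv2.INTER_CUBIC) for k in (12,13,14,15)]
cv2.imwrite("pics/ring.png",np.vstack([np.hstack(ims[:2]),np.hstack(ims[2:])]))
```

```text
(no output)
```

View pics/ring.png

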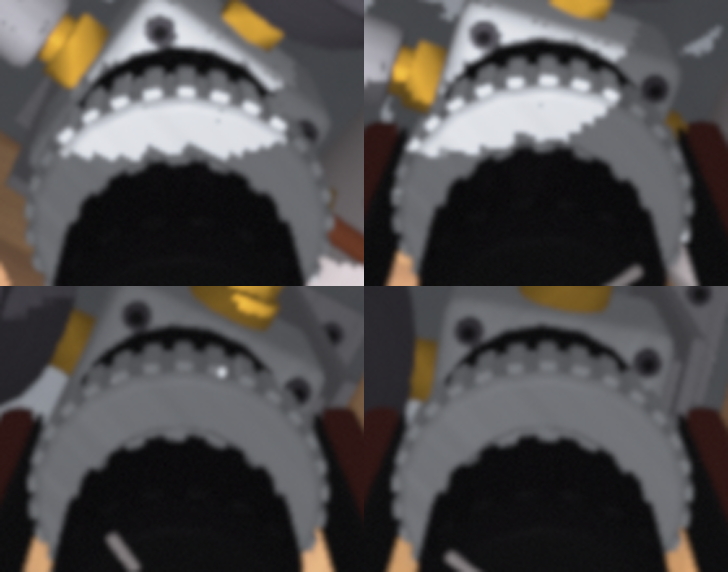

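Request:
apply_moves:
  increments:
    - {"delta_pos": [0,0,0],"twist": [0,0,0.5]}
    - {"delta_pos": [0,0,0],"twist": [0,0,0.5]}
    - {"delta_pos": [0,0,0],"twist": [0,0,0.5]}
    - {"delta_pos": [0,0,0],"twist": [0,0,0.5]}

```text
clock: 20.67
tool_pos: [0.4443, -0.294, 0.3191]
eef_rot: [-3.14, 0.003, 1.461]
wrist_force: [-0.0, 0.3, -1.4]
width: 0.682
```

```bash
python3 st.py; python3 snap.py 16;python3 - <<'E'
import cv2,numpy as np
ims=[cv2.resize(cv2.imread(f"pics/w{k}.png")[190:300,255:395],None,fx=2.6,fy=2.6,interpolation=cv2.INTER_CUBIC) for k in (15,16)]
cv2.imwrite("pics/ring2.png",np.hstack(ims))
E
```

```text
-0.6010332314884701 [ 0.44434359 -0.29403254  0.31911413] [-3.14045311  0.00330864  1.4608926 ] [0.02500033 0.07866947 0.2318947 ] [-0.01308136  0.34104728 -1.37120973] -0.38138980977237225 59.91488478615883
20.6667 -0.6010332314884701 [ 0.44434359 -0.29403254  0.31911413] [-3.14045311  0.00330864  1.4608926 ] [0.02500033 0.07866947 0.2318947 ] [-0.01308136  0.34104728 -1.37120973] 59.91488478615883
```

View pics/ring2.png

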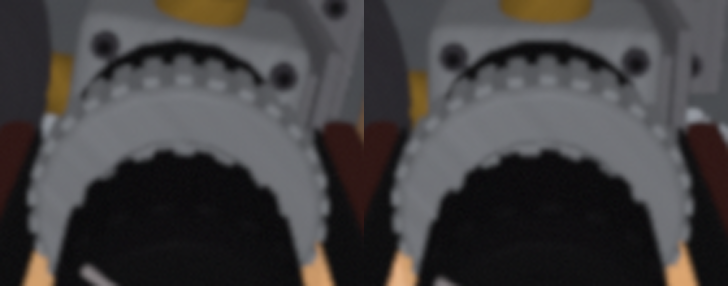

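Request:
apply_moves:
  increments:
    - {"delta_pos": [0,0,0],"twist": [0,0,0.5]}
    - {"delta_pos": [0,0,0],"twist": [0,0,0.5]}
    - {"delta_pos": [0,0,0],"twist": [0,0,0.5]}
    - {"delta_pos": [0,0,0],"twist": [0,0,0.5]}

```text
clock: 21.05
tool_pos: [0.4444, -0.294, 0.319]
eef_rot: [-3.141, 0.004, 1.306]
wrist_force: [0.2, 0.6, 0.4]
width: 0.677
```

```bash
python3 st.py
```

```text
-0.445903363652423 [ 0.4443924  -0.29401827  0.31902107] [-3.1408482   0.00365215  1.30608216] [0.0301063  0.11900469 0.20447161] [0.16293975 0.55310395 0.35823317] -0.34769151359796524 59.421054284194824
```

Request:
apply_moves:
  increments:
    - {"delta_pos": [0,0,0],"twist": [0,0,0.5]}
    - {"delta_pos": [0,0,0],"twist": [0,0,0.5]}
    - {"delta_pos": [0,0,0],"twist": [0,0,0.5]}
    - {"delta_pos": [0,0,0],"twist": [0,0,0.5]}
    - {"delta_pos": [0,0,0],"twist": [0,0,0.5]}
    - {"delta_pos": [0,0,0],"twist": [0,0,0.5]}

```text
clock: 21.55
tool_pos: [0.4444, -0.294, 0.3189]
eef_rot: [-3.142, 0.004, 1.076]
wrist_force: [0.6, 1.4, -0.3]
width: 0.676
```

```bash
python3 st.py; python3 snap.py 17;python3 - <<'E'
from h import *
p,d=capture("side");cv2.imwrite("pics/s17.png",cv2.resize(p[60:200,250:400,::-1],None,fx=4,fy=4))
E
```

```text
-0.21518692079535628 [ 0.44444864 -0.29395158  0.31894167] [-3.14155463  0.00428064  1.07609345] [0.0803911  0.08708197 0.32701754] [ 0.628405    1.42029387 -0.33452213] -0.30138786882162094 59.38690679407827
21.55 -0.21518692079535628 [ 0.44444864 -0.29395158  0.31894167] [-3.14155463  0.00428064  1.07609345] [0.0803911  0.08708197 0.32701754] [ 0.628405    1.42029387 -0.33452213] 59.38690679407827
```

View pics/s17.png

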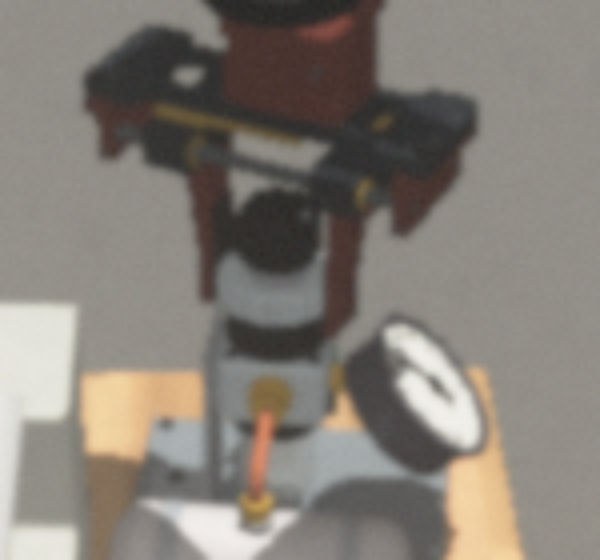

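View pics/w17.png

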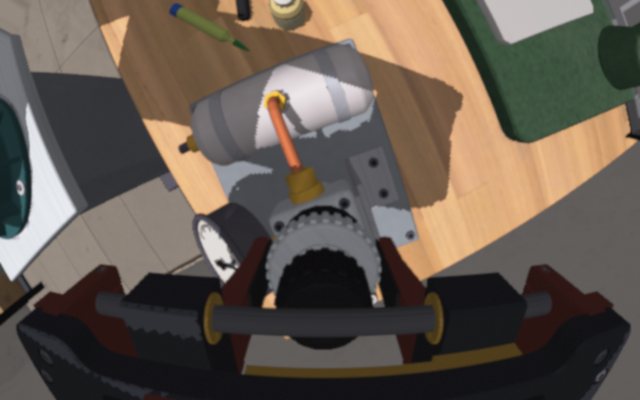

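```bash
cat > rib.py <<'E'
from h import *
import sys
out=[]
for k in sys.argv[1:]:
    z=np.load(f"pics/w{k}.npz");c=dict(intrinsics=z["K"],T=z["T"]);g=cv2.cvtColor(z["p"],cv2.COLOR_RGB2GRAY).astype(np.float32)
    T=z["T"];A=np.array([.4442,-.2943]);cam=np.arctan2(*(T[:2,3]-A)[::-1])
    th=np.arange(-0.9,0.9,.01)
    best=None
    for r in (.0285,.029,.0295,.030):
      for h in (.158,.160,.162):
        P=np.array([proj(c,[A[0]+r*np.cos(cam+t),A[1]+r*np.sin(cam+t),h],True) for t in th],np.float32)
        v=cv2.remap(g,P[:,0][None],P[:,1][None],cv2.INTER_CUBIC)[0]
        v=v-cv2.GaussianBlur(v[None],(0,0),25)[0]
        f=np.arange(20,60,.5);S=np.array([(v*np.exp(-1j*q*th)).sum() for q in f]);i=abs(S).argmax()
        if best is None or abs(S[i])>best[0]:best=(abs(S[i]),f[i],np.angle(S[i]),r,h,v)
    print(k,"cam az %.3f"%cam,[round(float(x),3) for x in best[:5]])
E
python3 rib.py 12 13 14 15 16 17
```

```text
12 cam az -2.617 [5054.082, 31.0, 0.879, 0.029, 0.162]
13 cam az -2.951 [4716.029, 30.5, 0.659, 0.029, 0.162]
14 cam az 1.889 [1833.831, 29.5, 1.393, 0.029, 0.16]
15 cam az 1.609 [1635.97, 30.0, 1.346, 0.029, 0.16]
16 cam az 1.452 [1588.787, 30.0, 1.424, 0.029, 0.16]
17 cam az 1.065 [1575.46, 30.5, 1.554, 0.029, 0.16]
```

Request:
apply_moves:
  increments:
    - {"delta_pos": [0,0,0],"twist": [0,0,0.5]}
    - {"delta_pos": [0,0,0],"twist": [0,0,0.5]}
    - {"delta_pos": [0,0,0],"twist": [0,0,0.5]}

```text
clock: 21.9
tool_pos: [0.4445, -0.294, 0.3189]
eef_rot: [3.141, 0.004, 0.964]
wrist_force: [-0.3, 0.7, -0.9]
width: 0.68
```

```bash
python3 st.py; python3 st.py; python3 snap.py 18; python3 rib.py 18
```

```text
-0.10296641601068307 [ 0.4444635  -0.29397365  0.31889224] [3.14122208 0.00428642 0.96389417] [0.06557537 0.13087386 0.24362051] [-0.27772442  0.66411059 -0.94285999] -0.29865168035030365 59.74488903887647
-0.10296641601068307 [ 0.4444635  -0.29397365  0.31889224] [3.14122208 0.00428642 0.96389417] [0.06557537 0.13087386 0.24362051] [-0.27772442  0.66411059 -0.94285999] -0.29865168035030365 59.74488903887647
21.9 -0.10296641601068307 [ 0.4444635  -0.29397365  0.31889224] [3.14122208 0.00428642 0.96389417] [0.06557537 0.13087386 0.24362051] [-0.27772442  0.66411059 -0.94285999] 59.74488903887647
18 cam az 0.953 [1555.488, 29.5, 1.581, 0.029, 0.158]
```

Run:
```python
from h import *
for k in (2,7,8,12,13,14,15,16,17,18):
    try: z=np.load(f"pics/w{k}.npz")
    except Exception as e: continue
    c=dict(intrinsics=z["K"],T=z["T"]);d=z["d"];T=z["T"];Z=[];Zk=[]
    for v in range(170,330):
      for u in range(230,420):
        if d[v,u]>0:
          o,r=ray(c,u,v,True);r=r/abs((T[:3,:3].T@r)[2]);Q=o+r*d[v,u];R=np.hypot(Q[0]-.4442,Q[1]+.2943)
          if .0225<R<.027 and .150<Q[2]<.172:Z.append(Q[2])
          if R<.017 and .185<Q[2]<.21:Zk.append(Q[2])
    print(k,len(Z),np.round([np.median(Z)*1e3,np.std(Z)*1e3/max(1,len(Z))**.5],2),len(Zk),np.round(np.median(Zk)*1e3,2) if Zk else 0)
```

```text
2 630 [1.6279e+02 3.0000e-02] 1658 197.07
7 850 [1.6277e+02 2.0000e-02] 2374 196.98
8 1379 [1.6278e+02 2.0000e-02] 2429 197.0
12 1590 [1.6284e+02 2.0000e-02] 1012 197.35
13 1516 [1.6257e+02 2.0000e-02] 1629 197.18
14 1601 [1.6132e+02 2.0000e-02] 1644 197.11
15 1569 [1.6114e+02 2.0000e-02] 1600 197.09
16 1568 [1.6099e+02 2.0000e-02] 1573 197.08
17 1527 [1.6084e+02 2.0000e-02] 1478 197.08
18 1530 [1.6081e+02 2.0000e-02] 1439 197.07
```

Request:
apply_moves:
  increments:
    - {"delta_pos": [0,0,0],"twist": [0,0,0.8]}

```text
clock: 22.03
tool_pos: [0.4445, -0.294, 0.3189]
eef_rot: [3.141, 0.004, 0.901]
wrist_force: [-0.3, 0.9, -1.5]
width: 0.676
```

```bash
python3 st.py
```

```text
-0.0399095157838199 [ 0.44447248 -0.29395599  0.31886725] [3.14098511 0.00431135 0.90093038] [0.11807994 0.13179515 0.38869788] [-0.26236921  0.88530466 -1.49750116] -1.2613118067383766 59.362405096273775
```

Request:
apply_moves:
  increments:
    - {"delta_pos": [0,0,0],"twist": [0,0,0.8]}

```text
clock: 22.12
tool_pos: [0.4445, -0.2939, 0.3189]
eef_rot: [3.141, 0.004, 0.839]
wrist_force: [0.8, 0.4, 0.2]
width: 0.679
```

```bash
python3 st.py
```

```text
0.022530344011238088 [ 0.44449497 -0.29393964  0.31887377] [3.14064117 0.00444568 0.83871986] [ 0.14916331 -0.00179126  1.26679983] [0.79059402 0.41205096 0.24277455] 0.13519417494535446 59.641472032266755
```

Request:
apply_moves:
  increments:
    - {"delta_pos": [0,0,0],"twist": [0,0,0.8]}

```text
clock: 22.2
tool_pos: [0.4444, -0.294, 0.3189]
eef_rot: [3.14, 0.005, 0.778]
wrist_force: [-0.3, 0.4, 0.2]
width: 0.678
```

```bash
python3 st.py; python3 snap.py 19; python3 rib.py 18 19
```

```text
0.08404411686777227 [ 0.44440101 -0.29401032  0.31889126] [3.14039868 0.0054305  0.77801324] [0.18314535 0.18716193 1.33168291] [-0.2762354   0.37786993  0.22948351] 0.3091783728450537 59.51794874814702
22.2 0.08404411686777227 [ 0.44440101 -0.29401032  0.31889126] [3.14039868 0.0054305  0.77801324] [0.18314535 0.18716193 1.33168291] [-0.2762354   0.37786993  0.22948351] 59.51794874814702
18 cam az 0.953 [1555.488, 29.5, 1.581, 0.029, 0.158]
19 cam az 0.768 [1501.576, 31.0, -0.58, 0.029, 0.16]
```

```bash
cat > sink.py <<'E'
from h import *
import sys
for k in sys.argv[1:]:
    z=np.load(f"pics/w{k}.npz")
    c=dict(intrinsics=z["K"],T=z["T"]);d=z["d"];T=z["T"];Z=[];Zk=[]
    for v in range(170,330):
      for u in range(230,420):
        if d[v,u]>0:
          o,r=ray(c,u,v,True);r=r/abs((T[:3,:3].T@r)[2]);Q=o+r*d[v,u];R=np.hypot(Q[0]-.4442,Q[1]+.2943)
          if .0225<R<.027 and .150<Q[2]<.172:Z.append(Q[2])
          if R<.017 and .185<Q[2]<.21:Zk.append(Q[2])
    print(k,len(Z),np.round(np.median(Z)*1e3,2),len(Zk),np.round(np.median(Zk)*1e3,2) if Zk else 0)
E
python3 sink.py 18 19
```

```text
18 1530 160.81 1439 197.07
19 1507 160.76 1457 197.03
```

Request:
apply_moves:
  increments:
    - {"delta_pos": [0,0,0],"twist": [0,0,0.3]}
    - {"delta_pos": [0,0,0],"twist": [0,0,0]}

```text
clock: 22.42
tool_pos: [0.4445, -0.2939, 0.319]
eef_rot: [3.14, 0.006, 0.76]
wrist_force: [-0.5, 0.1, -0.7]
width: 0.677
```

```bash
python3 st.py; python3 snap.py 20; python3 rib.py 19 20; python3 sink.py 20
```

```text
0.10331865343680256 [ 0.44446557 -0.2939279   0.31896871] [3.14006123 0.00612516 0.75965901] [0.04147073 0.13242638 0.84772262] [-0.52566636  0.12024002 -0.65146667] 1.280037984251976 59.40874194465051
22.4167 0.10331865343680256 [ 0.44446557 -0.2939279   0.31896871] [3.14006123 0.00612516 0.75965901] [0.04147073 0.13242638 0.84772262] [-0.52566636  0.12024002 -0.65146667] 59.40874194465051
19 cam az 0.768 [1501.576, 31.0, -0.58, 0.029, 0.16]
20 cam az 0.750 [1511.868, 30.0, -1.342, 0.029, 0.158]
20 1515 160.76 1453 197.08
```

Request:
apply_moves:
  grip: 87
  increments:
    - {"delta_pos": [0,0,0],"twist": [0,0,0]}
    - {"delta_pos": [0,0,0],"twist": [0,0,0]}
    - {"delta_pos": [0,0,0],"twist": [0,0,0]}
    - {"delta_pos": [0,0,0],"twist": [0,0,0]}
    - {"delta_pos": [0,0,0],"twist": [0,0,0]}
    - {"delta_pos": [0,0,0],"twist": [0,0,0]}

```text
clock: 22.97
tool_pos: [0.4449, -0.2948, 0.3195]
eef_rot: [3.138, 0.005, 0.764]
wrist_force: [-0.2, -0.2, 1.3]
width: 0.987
```

Request:
apply_moves:
  increments:
    - {"delta_pos": [0,0,-0.4],"twist": [0,0,0]}
    - {"delta_pos": [0,0,-0.8],"twist": [0,0,0]}
    - {"delta_pos": [0,0,-0.8],"twist": [0,0,0]}
    - {"delta_pos": [0,0,-0.6],"twist": [0,0,0]}
    - {"delta_pos": [0,0,0],"twist": [0,0,-1]}
    - {"delta_pos": [0,0,0],"twist": [0,0,-1]}
    - {"delta_pos": [0,0,0],"twist": [0,0,-1]}
    - {"delta_pos": [0,0,0],"twist": [0,0,-1]}
    - {"delta_pos": [0,0,0],"twist": [0,0,-1]}
    - {"delta_pos": [0,0,0],"twist": [0,0,-1]}
    - {"delta_pos": [0,0,0],"twist": [0,0,-1]}
    - {"delta_pos": [0,0,0],"twist": [0,0,-1]}
    - {"delta_pos": [0,0,0],"twist": [0,0,-1]}
    - {"delta_pos": [0,0,0],"twist": [0,0,-1]}
    - {"delta_pos": [0,0,0],"twist": [0,0,-1]}
    - {"delta_pos": [0,0,0],"twist": [0,0,-1]}
    - {"delta_pos": [0,0,0],"twist": [0,0,-1]}
    - {"delta_pos": [0,0,0],"twist": [0,0,-1]}
    - {"delta_pos": [0,0,0],"twist": [0,0,-1]}

```text
clock: 24.55
tool_pos: [0.4443, -0.2944, 0.4019]
eef_rot: [-3.139, 0.006, 2.021]
wrist_force: [-0.0, 0.1, -0.6]
width: 0.987
```

Request:
apply_moves:
  increments:
    - {"delta_pos": [0,0,0],"twist": [0,0,-1]}
    - {"delta_pos": [0,0,0],"twist": [0,0,-1]}
    - {"delta_pos": [0,0,0],"twist": [0,0,-1]}
    - {"delta_pos": [0,0,0],"twist": [0,0,-1]}
    - {"delta_pos": [0,0,0],"twist": [0,0,-1]}
    - {"delta_pos": [0,0,0],"twist": [0,0,-1]}
    - {"delta_pos": [0,0,0],"twist": [0,0,-1]}
    - {"delta_pos": [0,0,0],"twist": [0,0,-1]}
    - {"delta_pos": [0,0,0],"twist": [0,0,-1]}
    - {"delta_pos": [0,0,0],"twist": [0,0,-1]}
    - {"delta_pos": [0,0,0],"twist": [0,0,-1]}
    - {"delta_pos": [0,0,0],"twist": [0,0,-1]}
    - {"delta_pos": [0,0,0],"twist": [0,0,-1]}
    - {"delta_pos": [0,0,0],"twist": [0,0,0]}
    - {"delta_pos": [0,0,0],"twist": [0,0,0]}

```text
clock: 25.8
tool_pos: [0.4436, -0.2944, 0.4017]
eef_rot: [-3.136, 0.001, 3.116]
wrist_force: [-1.1, -0.1, 0.4]
width: 1.0
```

```bash
python3 snap.py 21; python3 prof.py pics/w21r.png|head -8; python3 sink.py 21
```

```text
25.8 -2.2582695573346148 [ 0.44358393 -0.29436026  0.40165743] [-3.13642281e+00  9.01156110e-04  3.11597089e+00] [0.05530765 0.00310908 0.02701776] [-1.07568124 -0.10326843  0.4200515 ] 87.82399843274533
126 [229, 261, 292]
132 [229, 260, 291]
138 [231, 261, 289]
144 [233, 261, 288]
150 [236, 261, 286]
156 [238, 262, 283]
162 [241, 262, 280]
168 [244, 262, 275]
21 716 160.84 2005 197.02
```

View pics/w21r.png

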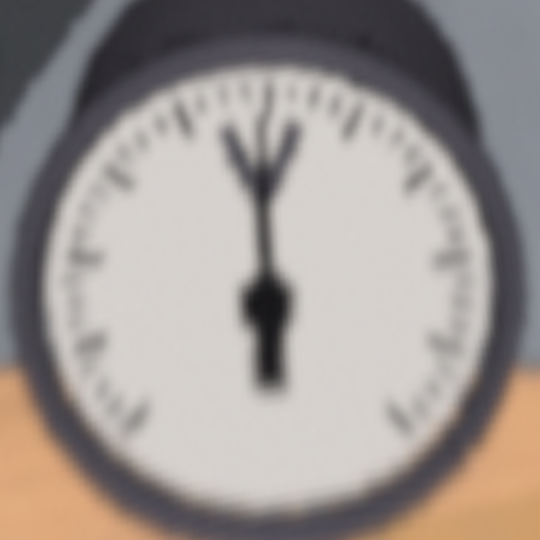

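View pics/w21.png

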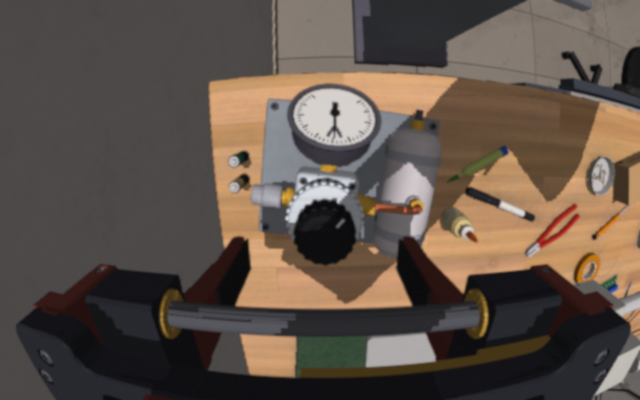

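```bash
python3 -c "
from station import *
print(close_job())"
```

```text
the job is handed in; nothing more can be done
None
```

The regulator is set and locked. The needle stands on the set hand, the lock ring is tight, and the gripper is open and clear above the knob. I handed the job in at about 26 s of the 61 s allowed.

- **Knob:** I turned it about 2.2 rad clockwise in one grip, checked the gauge, then made two small corrections (about −0.04 and +0.02 rad).
- **Needle:** In the last picture, taken after locking, the needle is within about 1 px (under 0.01 rad) of the middle of the fork. It had not moved during the locking.
- **Lock ring:** I turned it clockwise until it seated. Torque rose from about 0.2 N m to 1.3 N m, the pads then slipped on the ring, and the ring stopped sinking.
- **Disagreement:** The ring turned about 2.7 rad (about 2 mm of sink) before it seated, but the given figures allow at most 1.6 rad. The rib positions and the sink showed it really was turning, so I relied on the torque and did not resolve this.
- **Loose things:** In the last wrist picture the syringe, flux bottle, marker and both cells look undisturbed. I judged that by eye and did not measure it.

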